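Turn over and load the knob back-plates boss up and shut the keeper

TASK

Fold back the wire keeper of the aluminium carrier, load every brass back-plate that lies on the bench into the carrier, one to a compartment, flat and boss up, and then fold the keeper right down over them. A plate that lies boss down is first turned over on the turnover ramp: let it go level with a good half of it out over the steel lip, so that it tips off, flips as it falls and lands boss up on the rubber below, ready to be picked up. Leave the brass tin and the rivet box where they are.

Things in the scene. Friction and masses are not known exactly. Their poses are not given: they have to be found in the camera images.
- plate_1: brass knob back-plate, 60 (its x) by 44 (its y) by 7 mm, 90 g, with a round boss 22 mm across and 5 mm high amid one face. Origin: centre of the plain face; z points out through the boss (plate z = 0 to 7 mm, boss 7 to 12 mm). z up: boss up. z down: boss down, the plate stands on its boss, 5 mm off the bench. May be absent
- plate_2: brass knob back-plate, 60 (its x) by 44 (its y) by 7 mm, 90 g, with a round boss 22 mm across and 5 mm high amid one face. Origin: centre of the plain face; z points out through the boss (plate z = 0 to 7 mm, boss 7 to 12 mm). z up: boss up. z down: boss down, the plate stands on its boss, 5 mm off the bench. May be absent
- plate_3: brass knob back-plate, 60 (its x) by 44 (its y) by 7 mm, 90 g, with a round boss 22 mm across and 5 mm high amid one face. Origin: centre of the plain face; z points out through the boss (plate z = 0 to 7 mm, boss 7 to 12 mm). z up: boss up. z down: boss down, the plate stands on its boss, 5 mm off the bench. May be absent
- plate_4: brass knob back-plate, 60 (its x) by 44 (its y) by 7 mm, 90 g, with a round boss 22 mm across and 5 mm high amid one face. Origin: centre of the plain face; z points out through the boss (plate z = 0 to 7 mm, boss 7 to 12 mm). z up: boss up. z down: boss down, the plate stands on its boss, 5 mm off the bench. May be absent
- plate_5: brass knob back-plate, 60 (its x) by 44 (its y) by 7 mm, 90 g, with a round boss 22 mm across and 5 mm high amid one face. Origin: centre of the plain face; z points out through the boss (plate z = 0 to 7 mm, boss 7 to 12 mm). z up: boss up. z down: boss down, the plate stands on its boss, 5 mm off the bench. May be absent
- carrier: low aluminium tray, fixed to the bench, one row of five compartments along its y. Origin: centre of its underside. Compartments are 76 (x) by 61 mm (y) inside, floor 6 mm and wall tops 15 mm above the bench, walls 5 mm thick. A plate lies in one with its 60 mm side along the carrier's x. A wire keeper is hinged along the far (+x) side
- well_1 (a point): middle of the floor of compartment 1 (carrier y = -132 mm); axes as the carrier's
- well_2 (a point): middle of the floor of compartment 2 (carrier y = -66 mm); axes as the carrier's
- well_3 (a point): middle of the floor of compartment 3 (carrier y = 0 mm); axes as the carrier's
- well_4 (a point): middle of the floor of compartment 4 (carrier y = 66 mm); axes as the carrier's
- well_5 (a point): middle of the floor of compartment 5 (carrier y = 132 mm); axes as the carrier's
- keeper (a joint): hinge of the wire keeper, rad: 0 = folded down over the compartments (so at the start), 1.57 = upright, 2.1 = leaning back to +x on its stop. Axis along the carrier's y at x = +47 mm, 18.5 mm above the bench. Light and a little stiff: above about 1.2 it stays where left, below about 1.0 it drops shut. Shut, its two 5 mm rods lie 24 mm before and behind the compartments' middles, just above flat plates
- keeper_tab (a point): middle of the black thumb tab at the middle of the keeper's free edge, 105 mm from the hinge axis: 17 mm wide (along y, a good grip), 11 mm thick, 26 mm long. Shut, it stands 10 mm clear in front of the carrier, 19 mm above the bench
- turnover: plywood turnover ramp, fixed to the bench. Origin: on the bench straight under the middle of its steel lip; x is the way a plate falls. Upper ramp: 104 mm wide, x = -95 to 0, sloping down 10 degrees to the lip. Lower ramp: rubber-faced, 136 mm wide, x = -12 to a stop at 115 mm, 40 mm high under the lip, falling 12 degrees along +x; strips and stop stand 4 mm proud
- lip (a point): middle of the lip's edge, 118 mm above the bench, nothing beside or before it; axes as the turnover's. A boss-down plate let go level, 60 mm side along x, its main body's underside 3 to 10 mm above the lip, its middle 9 to 22 mm (best 15) beyond it, tips off, flips and rests boss up on the lower ramp
- landing (a point): point on the rubber of the lower ramp 55 mm beyond the lip, 28 mm above the bench; axes as the turnover's (level). Flipped plates come to rest about 20 mm before to 40 mm beyond it, tilted 12 degrees with the ramp
- brass_tin: small open brass tin, 58 mm across and 39 mm high, a bystander; origin under its middle
- rivet_box: small closed cardboard box 57 x 87 x 35 mm, a bystander; origin under its middle
Things that resemble listed ones, but are neither listed nor needed, are in the scene too. Leave any pink look-alike of the plate_3 alone. Leave any pink look-alike of the plate_1 alone.

How it is judged:
By the outcome, as a careful person would: the job done as asked, in the order asked, and still so for the second after the job is handed in, with the robot touching nothing.
Of plate_1, plate_2, plate_3 only 2 to 3 are there at a start; the rules pass over those that are not, and their reading is None.
Of plate_4, plate_5 only 1 to 2 are there at a start; the rules pass over those that are not, and their reading is None.
At some moment in a run one of plate_1, plate_2, plate_3, plate_4, plate_5 may be knocked a few centimetres aside while the robot is not near it.
Once in a run the grip may slacken for a moment while it holds something.
It also fails if it takes over 210 s, if anything falls off the work surface, if the arm or the gripper's body presses on something with over 40 N, if the wrist force passes 120 N, or if a joint passes its speed limit or range.

ROBOT

A 6-joint arm with a two-finger parallel gripper is mounted at the origin on a cart in front of the work surface, level with it; the furniture and walls round the work are solid. World frame = base frame: x ahead of the robot, y to its left, z up, the work surface at z = 0. Lengths are in m, angles in rad, forces in N, time in s.
With the tool pointing down it reaches from about 0.3 to 0.775 m from the base axis. Payload 14.6 kg.
Tool frame: the origin (TCP) lies on the centre line of the jaws, within the pads' length; the fingertips stand 19 mm ahead of it and the grasp point (between the pads) is the TCP (ctrl.tip_reach is the distance from the TCP to the fingertips, in m); x points along the fingers, y is the direction in which the jaws open and shut, and the axes are right-handed (so a half turn about x gives the same grasp; the last joint's range is limited). The gripper opens to 94 mm and grips with 3 to 60 N. Pads are 16 mm wide; open, the fingers measure 119 mm over their backs; the gripper's body (75 mm by 177 mm) begins 78 mm behind the grasp point.
Start: joints at [1.123, 0.3, 1.521, -0, 1.321, -0.067], TCP at [0.204, 0.511, 0.224] pointing down, gripper open.
Joint ranges: [-3.03, 3.03], [-0.79, 2.21], [0.23, 2.52], [-1.04, 4.18], [0, 3.07], [-2.55, 2.55]. Speed limits (rad/s): [2.22, 2.22, 2.57, 3.14, 3.14, 3.14].

INTERFACE

Orientations are given as [roll, pitch, yaw] about the fixed x, y, z axes, in that order (R = Rz(yaw) Ry(pitch) Rx(roll)).
In Python, from station import ctrl, optics, models gives the robot as it stands. The module is installed in compiled form; this text tells all that it offers.
- The arm moves only by the tool arm_command, never from a script. Its argument "deltas" is a list of rows, each an object with "translation": the shift along the tool's x, y, z in units of 25 mm (1.0 is 25 mm), a list of three; "turn": the turn, a rotation vector about the tool's x, y, z in units of 5 degrees (1.0 is 5 degrees), a list of three. In form: [{"translation": [x, y, z], "turn": [rx, ry, rz]}, ...]. A call has 1 to 12 rows; each row is the pose to reach, as a shift and turn from the pose commanded when the call began, along the tool's axes at that moment; what a row does not reach only later rows make up. A row lasts 1/12 s, in which the tool goes at most 41.7 mm and 7.16 degrees, less where a joint would pass 70% of its speed; a pose out of reach is approached as far as the arm can. A call with a gripper value outside its range is refused whole. "gripper" is the finger opening in mm, from 0 to 94, set as the call begins (left out, the last holds). The fingers move at their own pace and stop on an object; "force" is the grip in N (left out, the last holds). Time passes only in rows, so rows that repeat a pose let the fingers close. It gives the time, the measured TCP pose, the force and the opening at its end, in the units of the state.
- ctrl.get_obs(): the state, without advancing time (a new reading comes with each control period).
- optics.camera(name): name is "side" or "top" or "wrist"; returns the picture (384x512x3 uint8, red, green, blue); there is no depth.
- optics.get_calibration(name): a dict with "K" (3x3 intrinsics, pixels), "k1" (the pictures are not rectified: a ray, as slopes to the right and down, at radius r is drawn at 1 + k1 r^2 times it, then the intrinsics apply), "origin" and "orientation" of the camera in the world. Camera axes: x right, y down, z forward; pixel columns grow to the right and rows downward; lengths in m; the calibration is good to about 2 mm. A picture is of the moment at which its call begins: read the wrist's pose just before it. get_calibration takes no time and is no camera call; for the wrist camera it gives the pose at the moment of the call.
- ctrl.hand_in(): hands the job in, once; it reports no verdict.
Trained networks look in the newest picture that a camera, given by its name, has taken for a name from the list of things; names that differ only in an ending like _2 or _b are one class to them, and where a whole thing is asked for, a point or a joint stands for the part that bears it (a point fixed in the world has none). Each returns a list of dicts, best first, with "score" (0 to 1); they miss things now and then, are a little off and sometimes report something else, mostly with a low value. They report only what shows in the picture. A call takes as long as a camera call. They do not tell look-alikes from the thing itself.
- models.look_for(target, camera): "box" ([left, top, right, bottom] in pixels, round what is visible of it).
- models.cut_out(target, camera): "pixels" (384x512 bool, what is visible of it) and "box" ([left, top, right, bottom] in pixels, round what is visible of it).
- models.mark_of(target, camera): "at" ([column, row] in pixels: a listed point, or the origin of a listed thing).
The state is a dict: "time_s": time; "qpos": joint angles; "joint_vel": joint speeds; "tau": joint torques, N m; "ee_pos": TCP position; "eef_rot": TCP orientation; "force": force on the tool from outside, world axes, zero at the start; "moment": the same for the moment, N m; "grip_width": finger opening in m.
Only numpy, scipy, OpenCV 4.12 (cv2) and the standard library are available. Lean on these libraries where they do the work, as an engineer would, in place of code of your own. Each camera call takes 0.05 s, during which the arm holds its last target.

## Working session

There is one attempt and no reset: what is moved stays moved. The work goes in short steps, Python scripts to look and compute and a tool call to move; the robot and the scene stay as the last step left them, time stands still between calls to the robot, and variables do not carry over. Pictures are saved under pics/ and viewed, and the job is handed in when it is done.

Besides the shell and the picture viewer there is one more tool, called after "Request:" as a command line: name --argument value ..., lists and objects as JSON in quotes. arm_command: Moves the arm, as the interface text tells. Its arguments: {"type":"object","properties":{"deltas":{"type":"array"},"gripper":{"type":"number"},"force":{"type":"number"}},"required":["deltas"]}

```bash
mkdir -p pics; ls
python3 - <<'E'
from station import ctrl, optics, models
import cv2,numpy as np
print(ctrl.get_obs())
for n in ["side","top","wrist"]:
    im=optics.camera(n); cv2.imwrite(f"pics/{n}0.png",im[...,::-1]); print(n,optics.get_calibration(n))
E
```

```text
pics
{'time_s': 0.0, 'qpos': array([ 1.12341296e+00,  3.00474339e-01,  1.52160178e+00,  1.86393680e-05,
        1.32068843e+00, -6.65909879e-02]), 'joint_vel': array([ 0.00274041, -0.00174534, -0.00224693, -0.00086476, -0.00170216,
       -0.00074056]), 'tau': array([-3.84825780e-04, -5.31809235e+01, -3.52741134e+01,  7.08858669e-02,
        2.44285382e-02, -1.56794345e-04]), 'ee_pos': array([0.20429802, 0.51038364, 0.22387578]), 'eef_rot': array([-1.65279189,  1.56962429, -2.03358889]), 'force': array([-0.37088405,  0.62674045, -0.08170471]), 'moment': array([0.02328745, 0.03203045, 0.00338958]), 'grip_width': 0.094037906019678}
side {'K': array([[376.17430535,   0.        , 258.20357261],
       [  0.        , 376.17430535, 194.38424323],
       [  0.        ,   0.        ,   1.        ]]), 'k1': -0.01646569116059168, 'origin': array([-0.07500141, -0.78879696,  0.52739831]), 'orientation': array([-1.96652082,  0.01723907, -0.65238651])}
top {'K': array([[426.52803638,   0.        , 252.82685932],
       [  0.        , 426.52803638, 179.90344316],
       [  0.        ,   0.        ,   1.        ]]), 'k1': 0.018050870986224567, 'origin': array([0.31099442, 0.0189661 , 1.27298217]), 'orientation': array([-2.94009174,  0.00319498, -1.49332657])}
wrist {'K': array([[325.23496414,   0.        , 258.50464673],
       [  0.        , 325.23496414, 190.36190633],
       [  0.        ,   0.        ,   1.        ]]), 'k1': -0.02158087186929083, 'origin': array([0.12716938, 0.54208937, 0.38375271]), 'orientation': array([2.84748661e+00, 5.41706565e-04, 1.18959323e+00])}
```

View pics/top0.png

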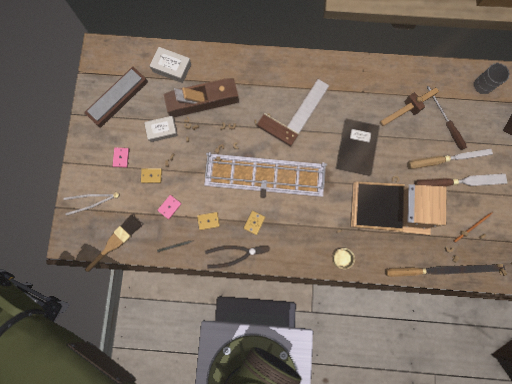

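View pics/side0.png

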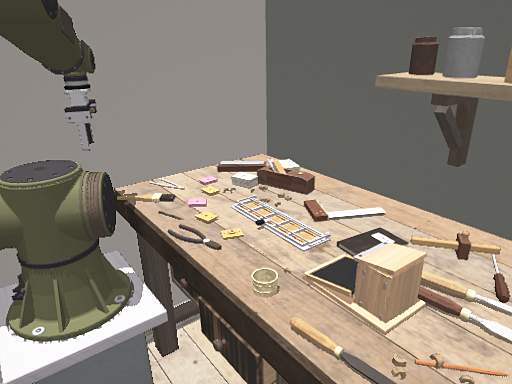

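View pics/wrist0.png

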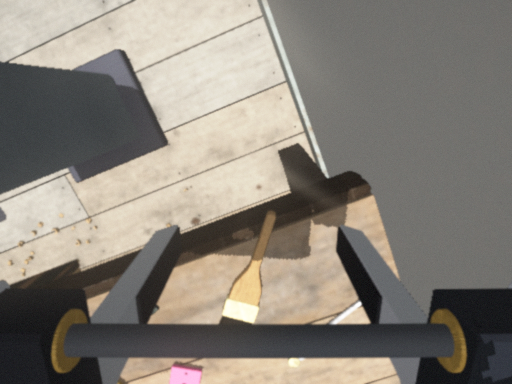

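```bash
cat > h.py <<'E'
import numpy as np, cv2
from scipy.spatial.transform import Rotation as R
from station import ctrl, optics, models
def rot(e): return R.from_euler('xyz',e).as_matrix()
def cal(n):
    c=optics.get_calibration(n); return c['K'],c['k1'],np.array(c['origin']),rot(c['orientation'])
def ray(c,uv):
    K,k1,o,M=c
    d=np.array([(uv[0]-K[0,2])/K[0,0],(uv[1]-K[1,2])/K[1,1]]);s=d.copy()
    for _ in range(10): s=d/(1+k1*(s@s))
    return o,M@np.array([s[0],s[1],1])
def onz(c,uv,z):
    o,d=ray(c,uv); return o+d*(z-o[2])/d[2]
def proj(c,p):
    K,k1,o,M=c
    q=M.T@(np.asarray(p,float)-o); s=q[:2]/q[2]; s=s*(1+k1*(s@s))
    return np.array([K[0,0]*s[0]+K[0,2],K[1,1]*s[1]+K[1,2]])
def tri(c1,u1,c2,u2):
    o1,d1=ray(c1,u1);o2,d2=ray(c2,u2)
    A=np.stack([d1,-d2],1);t=np.linalg.lstsq(A,o2-o1,rcond=None)[0]
    a=o1+d1*t[0];b=o2+d2*t[1];return (a+b)/2,np.linalg.norm(a-b)
def tool_R(yaw, ):
    # tool pointing down; jaw direction (tool y) at world angle yaw
    x=np.array([0,0,-1.]);y=np.array([np.cos(yaw),np.sin(yaw),0]);return np.stack([x,y,np.cross(x,y)],1)
def pose():
    s=ctrl.get_obs(); return np.array(s['ee_pos']),rot(s['eef_rot']),s
def delta(p1,R1,p0=None,R0=None):
    if p0 is None: p0,R0,_=pose()
    t=R0.T@(np.asarray(p1)-p0)/0.025
    r=R.from_matrix(R0.T@R1).as_rotvec()/np.radians(5)
    return t,r
def save(n,im,scale=1,box=None):
    if box: im=im[box[1]:box[3],box[0]:box[2]]
    if scale!=1: im=cv2.resize(im,None,fx=scale,fy=scale,interpolation=cv2.INTER_CUBIC)
    cv2.imwrite(f'pics/{n}.png',im[...,::-1])
E
python3 - <<'E'
from h import *
im=cv2.imread('pics/top0.png')[...,::-1]
save('top0z',im,3,(90,120,350,280))
im=cv2.imread('pics/side0.png')[...,::-1]
save('side0z',im,3,(150,160,410,340))
ct=cal('top')
for uv in [(151,175),(208,221),(255,223),(121,157),(169,207)]: print(uv,onz(ct,uv,0.007).round(3))
optics.camera('top')
for t in ['plate_1','carrier','keeper_tab','turnover','lip','landing','well_1','brass_tin','rivet_box']:
    for m in models.mark_of(t,'top')[:6]: print(t,m, onz(ct,m['at'],{'lip':.118,'landing':.028,'keeper_tab':.019}.get(t,0.0)).round(3))
optics.camera('side')
cs=cal('side')
for t in ['plate_1','carrier','keeper_tab','turnover','lip','landing','well_1']:
    for m in models.mark_of(t,'side')[:6]: print(t,m, onz(cs,m['at'],{'lip':.118,'landing':.028,'keeper_tab':.019}.get(t,0.0)).round(3))
E
```

```text
(151, 175) [0.56  0.352 0.007]
(208, 221) [0.434 0.166 0.007]
(255, 223) [0.439 0.026 0.007]
(121, 157) [0.609 0.451 0.007]
(169, 207) [0.467 0.287 0.007]
plate_1 {'at': [209.4, 221.9], 'score': 0.8} [0.432 0.163 0.   ]
plate_1 {'at': [253.2, 217.6], 'score': 0.6} [0.455 0.033 0.   ]
plate_1 {'at': [169.5, 206.8], 'score': 0.51} [0.468 0.287 0.   ]
plate_1 {'at': [118.2, 154.3], 'score': 0.49} [0.618 0.463 0.   ]
plate_1 {'at': [340.1, 258.3], 'score': 0.18} [ 0.356 -0.23   0.   ]
carrier {'at': [265.5, 173.9], 'score': 0.79} [0.592 0.006 0.   ]
keeper_tab {'at': [265.0, 193.7], 'score': 0.8} [0.527 0.003 0.019]
turnover {'at': [394.5, 208.3], 'score': 0.86} [ 0.516 -0.387  0.   ]
lip {'at': [409.6, 203.9], 'score': 0.72} [ 0.512 -0.39   0.118]
lip {'at': [307.5, 179.1], 'score': 0.67} [ 0.56  -0.11   0.118]
landing {'at': [382.3, 205.5], 'score': 0.85} [ 0.517 -0.342  0.028]
landing {'at': [282.1, 178.2], 'score': 0.7} [ 0.576 -0.044  0.028]
well_1 {'at': [222.5, 169.1], 'score': 0.82} [0.596 0.138 0.   ]
well_1 {'at': [278.7, 177.4], 'score': 0.78} [ 0.584 -0.035  0.   ]
well_1 {'a
[... 896 characters left out ...]
'score': 0.66} [0.527 0.014 0.019]
turnover {'at': [365.0, 290.5], 'score': 0.56} [ 0.529 -0.378  0.   ]
lip {'at': [366.0, 248.5], 'score': 0.8} [ 0.51  -0.382  0.118]
lip {'at': [270.7, 220.9], 'score': 0.31} [ 0.437 -0.157  0.118]
landing {'at': [347.7, 270.5], 'score': 0.79} [ 0.526 -0.328  0.028]
well_1 {'at': [273.4, 217.7], 'score': 0.94} [0.605 0.037 0.   ]
well_1 {'at': [247.7, 201.9], 'score': 0.85} [0.615 0.19  0.   ]
well_1 {'at': [305.5, 238.9], 'score': 0.8} [ 0.589 -0.124  0.   ]
well_1 {'at': [261.9, 215.1], 'score': 0.75} [0.589 0.075 0.   ]
well_1 {'at': [290.5, 225.6], 'score': 0.61} [ 0.611 -0.037  0.   ]
well_1 {'at': [345.8, 268.8], 'score': 0.53} [ 0.562 -0.294  0.   ]
```

View pics/top0z.png

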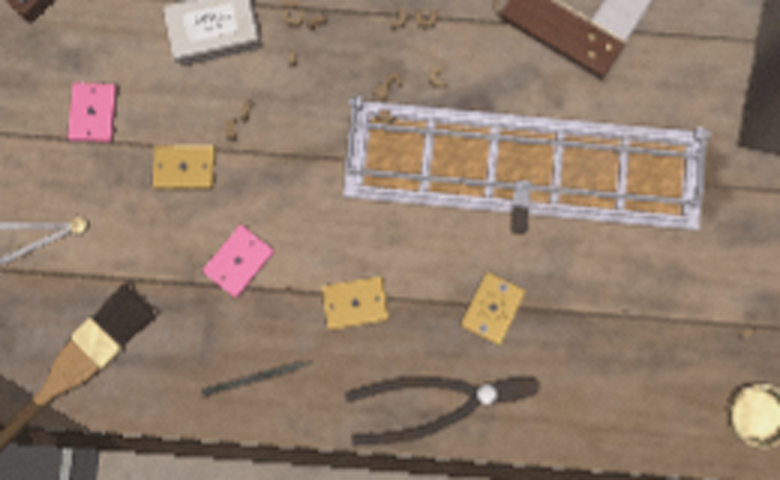

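View pics/side0z.png

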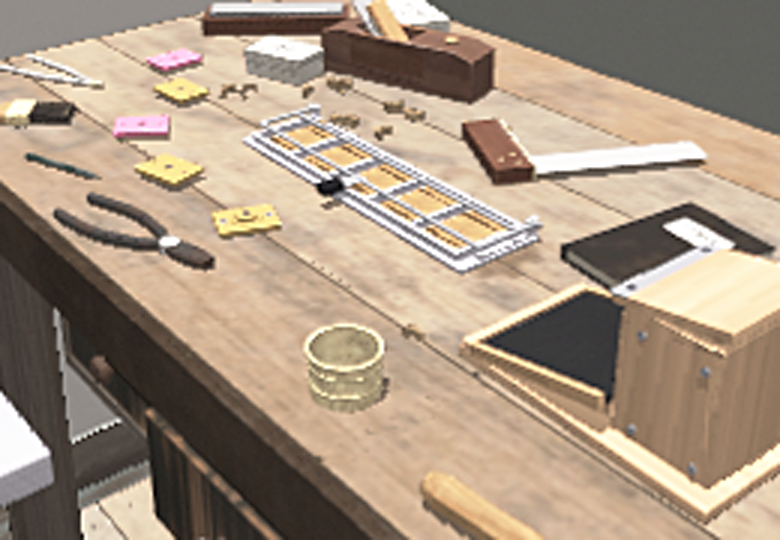

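```bash
cat >> h.py <<'E'
def plan(p,yaw,tilt=None,flip=True):
    """p target TCP, yaw of jaw axis (either sign chosen nearest)"""
    p0,R0,s=pose(); best=None
    for y in (yaw,yaw+np.pi):
        T=tool_R(y)
        if tilt is not None: T=R.from_rotvec(tilt).as_matrix()@T
        t,r=delta(p,T,p0,R0)
        print('yaw',round(y,3),'t',t.round(2),'r',r.round(2),'rows',int(max(np.linalg.norm(t)*25/41.7,np.linalg.norm(r)*5/7.16))+1,'q6',round(s['qpos'][5],2))
E
python3 - <<'E'
from h import *
p,M,s=pose();print(M.round(3)); K,k,o,C=cal('wrist');print('cam in tool',M.T@(o-p),(M.T@C).round(3))
plan([0.42,0.1,0.36],np.pi/2)
E
```

```text
[[ 0.     0.372  0.928]
 [-0.     0.928 -0.372]
 [-1.    -0.     0.   ]]
cam in tool [-0.15972453  0.00055696 -0.08342126] [[-0.    -0.29   0.957]
 [ 1.    -0.     0.   ]
 [ 0.     0.957  0.29 ]]
yaw 1.571 t [ -5.42 -12.04  14.11] r [-4.36  0.    0.  ] rows 12 q6 -0.07
yaw 4.712 t [ -5.42 -12.04  14.11] r [31.64  0.   -0.  ] rows 23 q6 -0.07
```

Request:
arm_command --deltas '[{"translation": [-5.4,-12.0,14.1],"turn": [-4.36,0,0]},{"translation": [-5.4,-12.0,14.1],"turn": [-4.36,0,0]},{"translation": [-5.4,-12.0,14.1],"turn": [-4.36,0,0]},{"translation": [-5.4,-12.0,14.1],"turn": [-4.36,0,0]},{"translation": [-5.4,-12.0,14.1],"turn": [-4.36,0,0]},{"translation": [-5.4,-12.0,14.1],"turn": [-4.36,0,0]},{"translation": [-5.4,-12.0,14.1],"turn": [-4.36,0,0]},{"translation": [-5.4,-12.0,14.1],"turn": [-4.36,0,0]},{"translation": [-5.4,-12.0,14.1],"turn": [-4.36,0,0]},{"translation": [-5.4,-12.0,14.1],"turn": [-4.36,0,0]},{"translation": [-5.4,-12.0,14.1],"turn": [-4.36,0,0]},{"translation": [-5.4,-12.0,14.1],"turn": [-4.36,0,0]}]' --gripper 60 --force 30

```text
time_s: 2.05
ee_pos: [0.421, 0.0984, 0.3606]
eef_rot: [-0.05, 1.569, -0.052]
force: [0.8, 0.9, -0.5]
grip_width: 0.06
```

Run:
```python
from h import *
p,M,s=pose();print(p,s['time_s']);im=optics.camera('wrist');save('w1',im,1.5);print(cal('wrist'))
```

```text
[0.42103091 0.09837287 0.36064674] 2.05
(array([[325.23496414,   0.        , 258.50464673],
       [  0.        , 325.23496414, 190.36190633],
       [  0.        ,   0.        ,   1.        ]]), -0.02158087186929083, array([0.33883899, 0.09652409, 0.52097486]), array([[ 3.75428712e-03,  9.56240600e-01,  2.92557381e-01],
       [ 9.99992696e-01, -3.38022253e-03, -1.78410701e-03],
       [-7.17126503e-04,  2.92561942e-01, -9.56246305e-01]]))
```

View pics/w1.png

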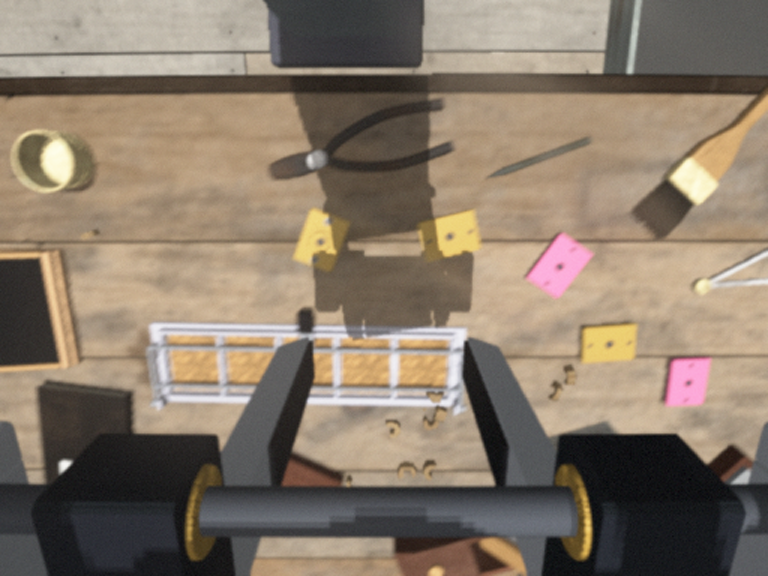

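Run:
```python
from h import *
im=cv2.imread('pics/w1.png')[...,::-1]
a=cv2.resize(im[190:300,270:500],None,fx=3.4,fy=3.4,interpolation=cv2.INTER_CUBIC)
save('w1z',a)
im=cv2.imread('pics/side0.png')[...,::-1]
save('s0z',im,7,(180,170,280,250))
```

```text
(no output)
```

View pics/w1z.png

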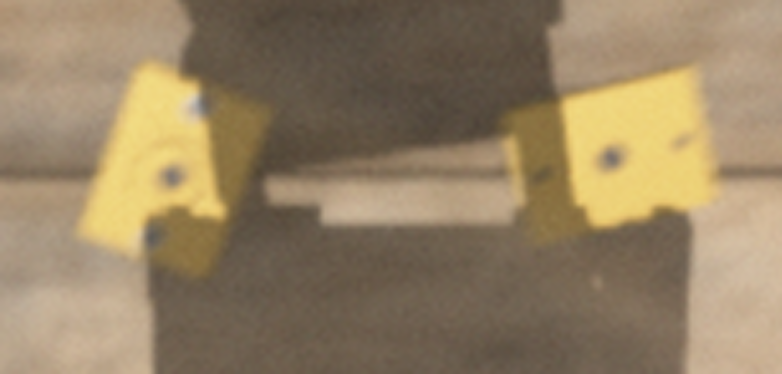

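View pics/s0z.png

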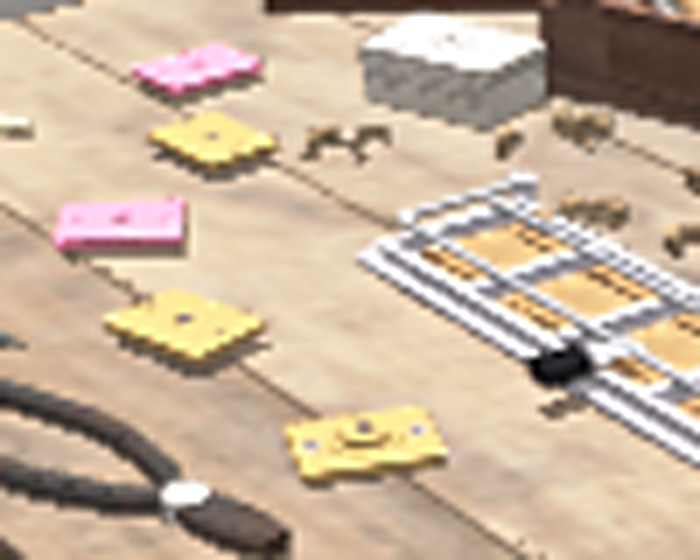

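Run:
```python
from h import *
im=optics.camera('wrist'); cv2.imwrite('pics/w1raw.png',im[...,::-1])
save('w1c',im,3.4,(90,195,325,290))
c=cal('wrist')
for t in ['keeper_tab','well_1','plate_1','carrier','landing']:
    for m in models.mark_of(t,'wrist')[:6]: print(t,m['score'],m['at'], onz(c,m['at'],{'lip':.118,'landing':.028,'keeper_tab':.019,'well_1':.006,'plate_1':.01}.get(t,0.0)).round(3))
```

```text
keeper_tab 0.71 [204.7, 211.4] [0.526 0.009 0.019]
keeper_tab 0.51 [52.4, 103.6] [ 0.353 -0.211  0.019]
well_1 0.97 [209.3, 241.3] [0.587 0.012 0.006]
well_1 0.97 [247.5, 239.6] [0.584 0.078 0.006]
well_1 0.77 [171.2, 240.7] [ 0.585 -0.054  0.006]
well_1 0.76 [131.1, 236.6] [ 0.577 -0.124  0.006]
well_1 0.64 [286.6, 243.9] [0.592 0.146 0.006]
plate_1 0.76 [219.0, 157.5] [0.439 0.035 0.01 ]
plate_1 0.59 [303.4, 154.3] [0.434 0.169 0.01 ]
plate_1 0.59 [380.1, 172.1] [0.464 0.295 0.01 ]
plate_1 0.59 [133.1, 240.8] [ 0.584 -0.119  0.01 ]
plate_1 0.56 [458.2, 253.6] [0.612 0.449 0.01 ]
plate_1 0.55 [405.7, 226.4] [0.559 0.349 0.01 ]
carrier 0.6 [208.6, 240.7] [0.589 0.01  0.   ]
```

View pics/w1c.png

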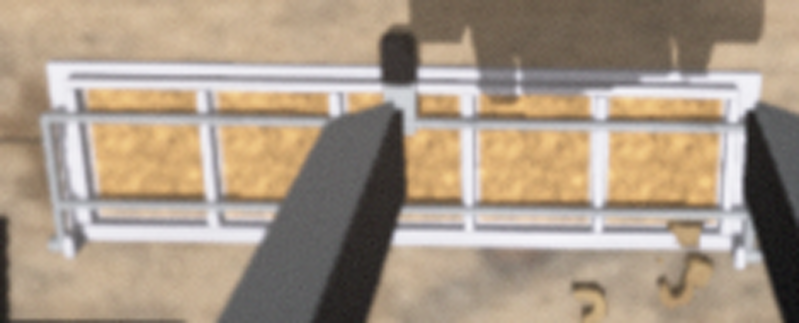

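Run:
```python
from h import *
c=cal('wrist')
def q(u,v): return (90+u/3.4-.35,195+v/3.4-.35)
a=onz(c,q(48,62),.015);b=onz(c,q(760,75),.015)
print(a,b,np.linalg.norm(a-b),np.degrees(np.arctan2(*(b-a)[:2])))
# dividers top near end intersections
for u,v in [(204,92),(336,92),(468,92),(598,94)]: print(onz(c,q(u,v),.015).round(4))
print('tab',onz(c,q(399,35),.02),onz(c,q(399,80),.02))
cs=np.array([c_ for c_ in ()])
th=np.arctan2(b[1]-a[1],b[0]-a[0])-np.pi/2
m=(a+b)/2;m[2]=0
ex=np.array([np.cos(th),np.sin(th),0]);ey=np.array([-np.sin(th),np.cos(th),0])
o=m+ex*.043
print('carrier',o,th)
im=cv2.imread('pics/w1raw.png')
im2=cv2.resize(im,None,fx=3.4,fy=3.4,interpolation=cv2.INTER_CUBIC)
def dot(p,col=(0,0,255)):
    u=(proj(c,p)+.35)*3.4; cv2.circle(im2,tuple(int(x) for x in u),3,col,-1)
for sx in(-1,1):
  for k in range(5):
    for sy in (-1,1): dot(o+ex*.038*sx+ey*(-.132+.066*k+.0305*sy)+[0,0,.015])
  for sy in(-1,1): dot(o+ex*.043*sx+ey*.1675*sy+[0,0,.015],(0,255,0))
for x in (-.024,.024):
  for y in (-.15,-.1,-.05,.05,.1,.15): dot(o+ex*x+ey*y+[0,0,.0185],(255,0,0))
dot(o+ex*(.047-.105)+[0,0,.019],(0,255,255))
cv2.imwrite('pics/fit1.png',im2[663:986,306:1105])
```

```text
[ 0.52817175 -0.15504747  0.015     ] [0.53455159 0.1928975  0.015     ] 0.348003453558113 1.05044361040501
[ 0.5438 -0.0799  0.015 ]
[ 0.5436 -0.0148  0.015 ]
[0.5436 0.05   0.015 ]
[0.5446 0.1138 0.015 ]
tab [0.51220687 0.0183587  0.02      ] [0.53528924 0.01730629 0.02      ]
carrier [0.57435444 0.01813671 0.        ] -0.018333699608103826
```

View pics/fit1.png

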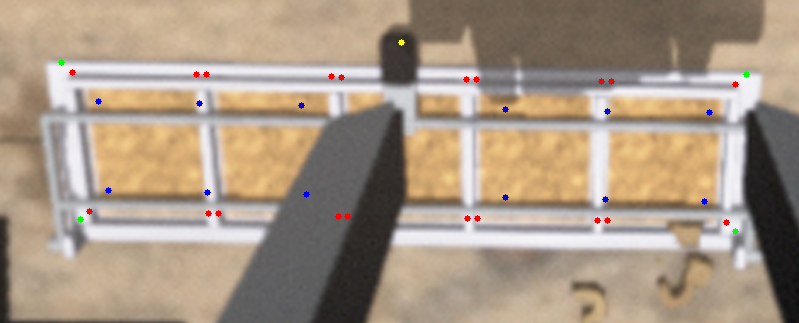

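Run:
```python
from h import *
c=cal('top')
def q(u,v): return (90+u/3-.33,120+v/3-.33)
a=onz(c,q(347,194),.015);b=onz(c,q(699,227),.015)
print(a,b,np.linalg.norm(a-b),np.degrees(np.arctan2(*(b-a)[:2])))
print('tab',onz(c,q(520,220),.019))
for u,v in [(428,160),(492,163),(555,165),(622,170)]: print(onz(c,q(u,v),.015).round(4))
c=cal('side')
def q(u,v): return (150+u/3-.33,160+v/3-.33)
print('tab',onz(c,q(331,186),.019))
a=onz(c,q(246,138),.015);b=onz(c,q(462,270),.015)
print(a,b,np.linalg.norm(a-b))
```

```text
[0.54238364 0.18406423 0.015     ] [ 0.53600562 -0.16865331  0.015     ] 0.35277519828814585 -178.96406102546655
tab [0.52865403 0.00944601 0.019     ]
[0.5833 0.1062 0.015 ]
[0.5852 0.0417 0.015 ]
[ 0.588  -0.0216  0.015 ]
[ 0.588 -0.089  0.015]
tab [0.53269833 0.01222573 0.019     ]
[0.53636533 0.17057305 0.015     ] [ 0.52703805 -0.18134734  0.015     ] 0.3520439735607075
```

Run:
```python
from h import *
plan([0.46,0.013,0.15],np.pi/2-0.018)
p,M,s=pose();c=cal('wrist');
for w in(-.03,.03): print(proj(c,p+M@np.array([.019,w,0])))
```

```text
yaw 1.553 t [ 8.37 -3.56  1.61] r [ 0.22 -0.01 -0.  ] rows 6 q6 -1.42
yaw 4.694 t [ 8.37 -3.56  1.61] r [-3.578e+01  0.000e+00 -1.000e-02] rows 25 q6 -1.42
[208.57719545 236.80340679]
[308.46178035 236.7613195 ]
```

Request:
arm_command --deltas '[{"translation": [8.4,-3.5,1.6],"turn": [0.22,0,0]},{"translation": [8.4,-3.5,1.6],"turn": [0.22,0,0]},{"translation": [8.4,-3.5,1.6],"turn": [0.22,0,0]},{"translation": [8.4,-3.5,1.6],"turn": [0.22,0,0]},{"translation": [8.4,-3.5,1.6],"turn": [0.22,0,0]},{"translation": [8.4,-3.5,1.6],"turn": [0.22,0,0]},{"translation": [8.4,-3.5,1.6],"turn": [0.22,0,0]},{"translation": [8.4,-3.5,1.6],"turn": [0.22,0,0]},{"translation": [8.4,-3.5,1.6],"turn": [0.22,0,0]}]' --gripper 60

```text
time_s: 3.15
ee_pos: [0.4606, 0.0145, 0.151]
eef_rot: [0.033, 1.569, 0.015]
force: [0.6, -0.6, 0.2]
grip_width: 0.0596
```

Run:
```python
from h import *
p,M,s=pose();print(p,s['time_s']);im=optics.camera('wrist');save('w2',im,1.5);cv2.imwrite('pics/w2raw.png',im[...,::-1])
c=cal('wrist')
for w in(-.03,.03): print(proj(c,p+M@np.array([.019,w,0]))*1.5)
for m in models.mark_of('keeper_tab','wrist')[:3]: print(m['score'],m['at'], onz(c,m['at'],.019).round(4))
```

```text
[0.46057505 0.01454858 0.15103965] 3.15
[312.9837912  354.58940778]
[462.65348841 354.55229663]
0.65 [253.0, 247.1] [0.525  0.0079 0.019 ]
0.6 [135.1, 295.5] [ 0.579 -0.117  0.019]
```

View pics/w2.png

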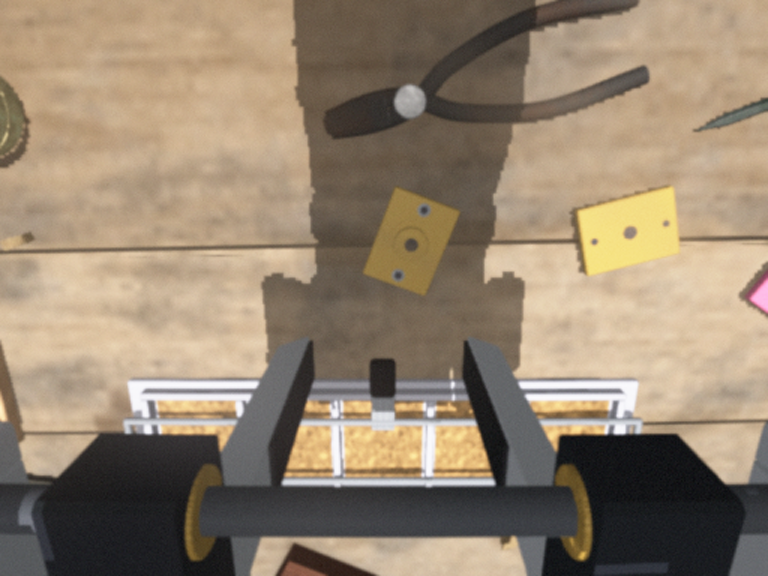

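Run:
```python
from h import *
c=cal('wrist')
f=lambda u,v:((u+.5)/1.5-.5,(v+.5)/1.5-.5)
print('tab',onz(c,f(383,377),.024),onz(c,f(383,360),.024),onz(c,f(383,396),.024))
a=onz(c,f(130,381),.015);b=onz(c,f(636,381),.015);print(a,b,(a+b)/2,b-a)
print('rod',onz(c,f(124,420),.0185),onz(c,f(640,423),.0185))
for u,v in [(337,405),(430,405)]:print(onz(c,f(u,v),.015))
print('A',onz(c,f(411,242),.012)); print('B',onz(c,f(630,232),.012))
```

```text
tab [0.52690002 0.00992991 0.024     ] [0.51472136 0.01019485 0.024     ] [0.54085534 0.00962611 0.024     ]
[ 0.53182928 -0.16216694  0.015     ] [0.53822824 0.18138903 0.015     ] [0.53502876 0.00961105 0.015     ] [0.00639896 0.34355598 0.        ]
rod [ 0.55985569 -0.16964404  0.0185    ] [0.56884686 0.18663188 0.0185    ]
[ 0.55238463 -0.02229167  0.015     ]
[0.55357286 0.04152451 0.015     ]
A [0.44012892 0.0291549  0.012     ]
B [0.43618953 0.16564943 0.012     ]
```

Run:
```python
from h import *
c=cal('wrist')
f=lambda u,v:((u+.5)/1.5-.5,(v+.5)/1.5-.5)
im=cv2.imread('pics/w2raw.png')
hsv=cv2.cvtColor(im,cv2.COLOR_BGR2HSV)
m=cv2.inRange(hsv,(20,130,60),(32,255,255))
n,l,st,ce=cv2.connectedComponentsWithStats(m)
for i in range(1,n):
    if st[i,4]>500: 
        r=cv2.minAreaRect(np.argwhere(l==i)[:,::-1].astype(np.float32)); bx=cv2.boxPoints(r)
        print(st[i],r)
        for z in(.007,.012):
            P=[onz(c,p,z) for p in bx]; print(z,[round(np.linalg.norm(P[k]-P[(k+1)%4])*1000,1) for k in range(4)],np.mean(P,0))
save('w2z',im[120:205,235:465][...,::-1],3.4)
cv2.imwrite('pics/m.png',m)
```

```text
[ 243  125   63   71 1982] ((273.8802490234375, 160.69236755371094), (45.30431365966797, 61.24667739868164), 21.124719619750977)
0.007 [np.float64(58.4), np.float64(42.3), np.float64(59.4), np.float64(44.5)] [0.44149015 0.02930373 0.007     ]
0.012 [np.float64(57.5), np.float64(41.6), np.float64(58.4), np.float64(43.8)] [0.44042754 0.02908427 0.012     ]
[370 310  25  64 569] ((382.8829650878906, 341.38677978515625), (64.5231704711914, 20.371721267700195), 82.69424438476562)
0.007 [np.float64(22.4), np.float64(93.2), np.float64(24.1), np.float64(93.2)] [0.65588939 0.15417105 0.007     ]
0.012 [np.float64(22.0), np.float64(91.6), np.float64(23.7), np.float64(91.7)] [0.65129711 0.15189589 0.012     ]
```

View pics/w2z.png

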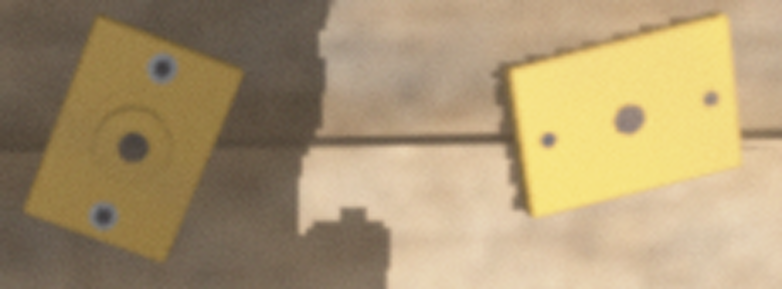

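```bash
cat > world.py <<'E'
import numpy as np
th=-0.0185
ex=np.array([np.cos(th),np.sin(th),0]);ey=np.array([-np.sin(th),np.cos(th),0]);ez=np.array([0,0,1.])
tab=np.array([.5278,.0100,.019]); C=tab+ex*.058; C[2]=0
H=C+ex*.047+ez*.0185
def grip(t,r=.110,up=.013): return H-ex*r*np.cos(t)+ez*(r*np.sin(t)+up)
E
python3 - <<'E'
from h import *; from world import *
g=grip(0);print(g,C)
plan(g,np.pi/2+th); plan(g+[0,0,.05],np.pi/2+th)
E
```

```text
[0.52280086 0.01009249 0.0315    ] [0.58579008 0.00892706 0.        ]
yaw 1.552 t [ 4.8  -0.13  2.47] r [0.   0.03 0.  ] rows 4 q6 -1.6
yaw 4.694 t [ 4.8  -0.13  2.47] r [-36.    -0.     0.05] rows 26 q6 -1.6
yaw 1.552 t [ 2.8  -0.13  2.48] r [0.   0.03 0.  ] rows 3 q6 -1.6
yaw 4.694 t [ 2.8  -0.13  2.48] r [-36.    -0.     0.05] rows 26 q6 -1.6
```

Request:
arm_command --deltas '[{"translation": [2.8,-0.13,2.47],"turn": [0,0,0]},{"translation": [2.8,-0.13,2.47],"turn": [0,0,0]},{"translation": [2.8,-0.13,2.47],"turn": [0,0,0]},{"translation": [4.8,-0.13,2.47],"turn": [0,0,0]},{"translation": [4.8,-0.13,2.47],"turn": [0,0,0]},{"translation": [4.8,-0.13,2.47],"turn": [0,0,0]}]' --gripper 44

```text
time_s: 3.75
ee_pos: [0.5205, 0.0096, 0.0285]
eef_rot: [3.103, 1.567, 3.084]
force: [0.2, -0.5, -0.2]
grip_width: 0.0442
```

Run:
```python
from h import *; from world import *
p,M,s=pose();print(p,grip(0)-p,s['force'],s['time_s']);im=optics.camera('wrist');save('w3',im,1.5)
```

```text
[0.52047986 0.00958794 0.02847367] [0.002321   0.00050455 0.00302633] [ 0.18300524 -0.4658804  -0.18101218] 3.75
```

View pics/w3.png

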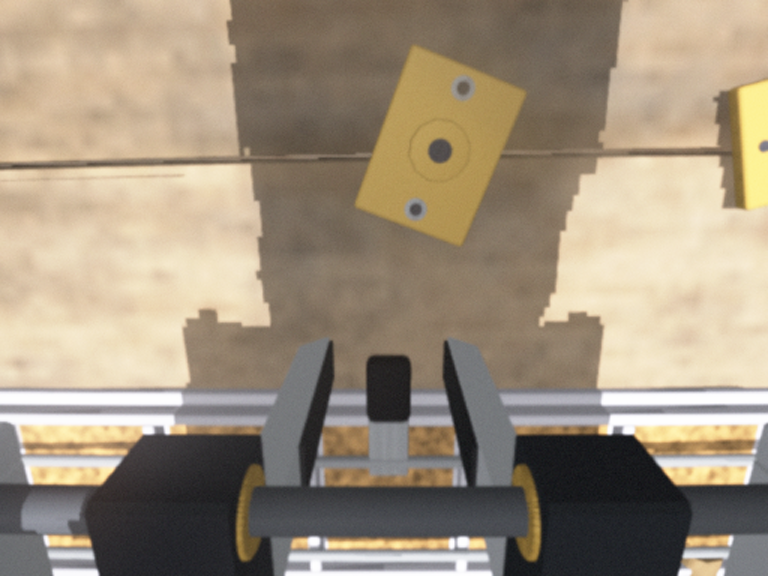

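Request:
arm_command --deltas '[{"translation": [-0.1,0,0.05],"turn": [0,0,0]},{"translation": [-0.1,0,0.05],"turn": [0,0,0]},{"translation": [-0.1,0,0.05],"turn": [0,0,0]},{"translation": [-0.1,0,0.05],"turn": [0,0,0]},{"translation": [-0.1,0,0.05],"turn": [0,0,0]},{"translation": [-0.1,0,0.05],"turn": [0,0,0]}]' --gripper 10 --force 12

```text
time_s: 4.3
ee_pos: [0.5235, 0.0095, 0.0329]
eef_rot: [0.5, 1.569, 0.481]
force: [-1.3, 4.6, 6.3]
grip_width: 0.0167
```

Run:
```python
from h import *; from world import *
p,M,s=pose();print(p,s['force'],s['time_s'],s['grip_width'])
r=(H-p)@ex; up=p[2]-.0185; print(r,up)
for t in np.arange(.2,2.11,.2):
    d,_=delta(grip(t,r,up),M,p,M); print(round(t,2),d.round(2))
d,_=delta(grip(2.1,r,up),M,p,M);print(d)
```

```text
[0.52345246 0.00952957 0.03289254] [-1.31275823  4.5964515   6.30386377] 4.3 0.016701164423417396
0.10933809218730958 0.014392544976462602
0.2 [-0.87  0.02  0.09]
0.4 [-1.7   0.02  0.35]
0.6 [-2.47  0.02  0.77]
0.8 [-3.14  0.03  1.33]
1.0 [-3.68  0.03  2.02]
1.2 [-4.07  0.03  2.79]
1.4 [-4.31  0.03  3.64]
1.6 [-4.37  0.03  4.51]
1.8 [-4.25  0.03  5.37]
2.0 [-3.97  0.03  6.2 ]
[-3.76645559  0.03222592  6.58648444]
```

Request:
arm_command --deltas '[{"translation": [-0.87,0,0.09],"turn": [0,0,0]},{"translation": [-1.7,0,0.35],"turn": [0,0,0]},{"translation": [-2.47,0,0.77],"turn": [0,0,0]},{"translation": [-3.14,0,1.33],"turn": [0,0,0]},{"translation": [-3.68,0,2.02],"turn": [0,0,0]},{"translation": [-4.07,0,2.8],"turn": [0,0,0]},{"translation": [-4.31,0,3.64],"turn": [0,0,0]},{"translation": [-4.31,0,3.64],"turn": [0,0,0]}]'

```text
time_s: 4.97
ee_pos: [0.6167, 0.0078, 0.1417]
eef_rot: [0.262, 1.567, 0.243]
force: [-3.4, 3.8, 18.6]
grip_width: 0.0168
```

Run:
```python
from h import *; from world import *
p,M,s=pose();print(p,s['force'],s['time_s'],s['grip_width']);q=p-H;print(np.arctan2(q[2]-.0144,-q@ex),np.hypot(q[2]-.0144,q@ex))
im=optics.camera('side');save('s4',im,3,(200,150,420,330))
for t in (1.6,1.8,2.0,2.07):
    d,_=delta(grip(t,.1093,.0144),M,p,M); print(round(t,2),d.round(2))
```

```text
[0.61673247 0.00776427 0.14171312] [-3.40562034  3.80064296 18.57249626] 4.9667 0.01681587661325523
1.424429106261584 0.1099891861006509
1.6 [-0.01  0.02  0.77]
1.8 [0.1  0.03 1.63]
2.0 [0.39 0.03 2.46]
2.07 [0.52 0.03 2.73]
```

View pics/s4.png

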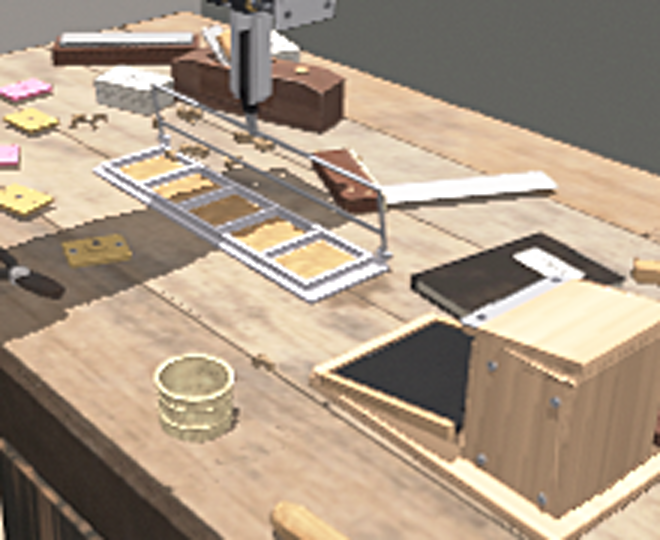

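Request:
arm_command --deltas '[{"translation": [-0.07,0,0.77],"turn": [0,0,0]},{"translation": [0.04,0,1.63],"turn": [0,0,0]},{"translation": [0.33,0,2.46],"turn": [0,0,0]},{"translation": [0.46,0,2.73],"turn": [0,0,0]},{"translation": [0.46,0,2.73],"turn": [0,0,0]}]'

```text
time_s: 5.43
ee_pos: [0.6845, 0.0065, 0.1292]
eef_rot: [0.202, 1.566, 0.183]
force: [4.4, 3.3, 7.7]
grip_width: 0.0168
```

Run:
```python
from h import *; from world import *
p,M,s=pose();print(p,s['force'],s['time_s'],s['grip_width']);q=p-H;print(np.arctan2(q[2]-.0144,-q@ex),np.hypot(q[2]-.0144,q@ex))
```

```text
[0.68453574 0.00654037 0.12920726] [4.41136215 3.30138214 7.65674285] 5.4333 0.016802244728077675
2.0640545369168652 0.10934131028818313
```

Request:
arm_command --deltas '[{"translation": [0,0,0],"turn": [0,0,0]},{"translation": [0,0,0],"turn": [0,0,0]},{"translation": [0,0,0],"turn": [0,0,0]},{"translation": [-1.5,0,0],"turn": [0,0,0]},{"translation": [-3,0,0],"turn": [0,0,0]},{"translation": [-3,0,-3],"turn": [0,0,0]},{"translation": [-3,0,-6],"turn": [0,0,0]},{"translation": [-3,0,-9],"turn": [0,0,0]},{"translation": [-1,0.5,-11],"turn": [0,0,0]},{"translation": [-1,0.5,-11],"turn": [0,0,0]},{"translation": [-1,0.5,-11],"turn": [0,0,0]}]' --gripper 40 --force 30

```text
time_s: 6.35
ee_pos: [0.4372, 0.0206, 0.1633]
eef_rot: [-0.303, 1.57, -0.323]
force: [1.3, 0.5, 1.0]
grip_width: 0.0398
```

Run:
```python
from h import *; from world import *
p,M,s=pose();print(p,s['force'],s['time_s'],s['grip_width'])
im=optics.camera('wrist');save('w5',im,1.5);cv2.imwrite('pics/w5raw.png',im[...,::-1])
im=optics.camera('side');save('s5',im,1.5)
```

```text
[0.4371966  0.02056153 0.16334196] [1.34104594 0.5158202  0.97718999] 6.35 0.03980855443506842
```

View pics/w5.png

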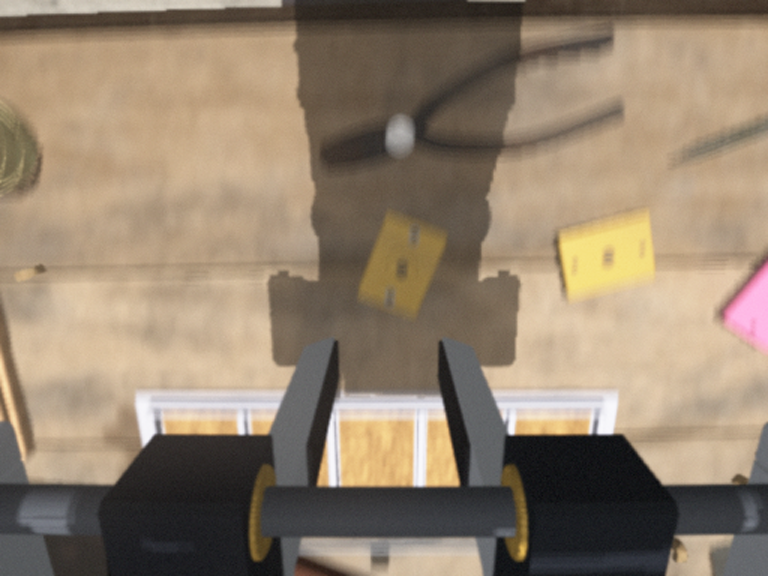

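View pics/s5.png

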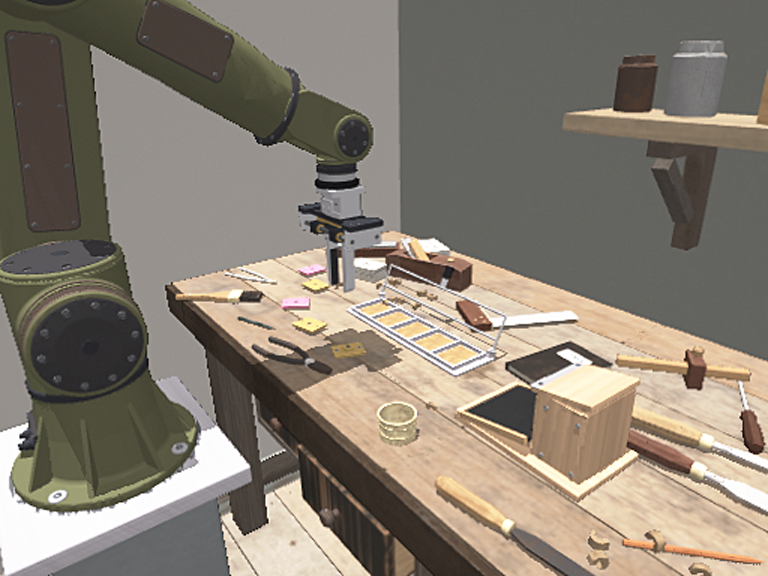

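Add to h.py:
```python
def plates(im,c,z=.007,show=True,lo=(19,110,50),hi=(34,255,255),amin=800):
    hsv=cv2.cvtColor(im,cv2.COLOR_RGB2HSV); m=cv2.inRange(hsv,lo,hi)
    m=cv2.morphologyEx(m,cv2.MORPH_OPEN,np.ones((3,3),np.uint8));m=cv2.morphologyEx(m,cv2.MORPH_CLOSE,np.ones((9,9),np.uint8))
    n,l,st,ce=cv2.connectedComponentsWithStats(m);out=[]
    for i in range(1,n):
        if st[i,4]<amin: continue
        pts=np.argwhere(l==i)[:,::-1]
        cnt=cv2.findContours((l==i).astype(np.uint8),cv2.RETR_EXTERNAL,cv2.CHAIN_APPROX_NONE)[0][0][:,0]
        P=np.array([onz(c,p,z)[:2] for p in cnt]).astype(np.float32)*1000
        r=cv2.minAreaRect(P); (w,h),a=r[1],r[2]
        if w<h: a+=90
        out.append((np.array(r[0])/1000,max(w,h),min(w,h),((a+90)%180)-90)); 
        if show: print('px',st[i][:4],'c',out[-1][0].round(4),'L',round(max(w,h),1),'W',round(min(w,h),1),'long axis deg',round(out[-1][3],1))
    return out
def look(name,n,z=.007,scale=1.5):
    p,M,s=pose();c=cal(name);im=optics.camera(name);save(n,im,scale);print(p.round(4),'t',s['time_s'],'F',s['force'].round(1),'w',round(s['grip_width'],4));return im,c
```

```text
(no output)
```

Request:
arm_command --deltas '[{"translation": [0,0,0],"turn": [0,0,0]},{"translation": [0,0,0],"turn": [0,0,0]},{"translation": [0,0,0],"turn": [0,0,0]},{"translation": [0,0,0],"turn": [0,0,0]}]'

```text
time_s: 6.78
ee_pos: [0.4406, 0.0204, 0.1642]
eef_rot: [-0.026, 1.57, -0.045]
force: [-0.8, -0.2, 0.4]
grip_width: 0.0401
```

Run:
```python
from h import *; from world import *
im,c=look('wrist','w6')
plates(im,c)
cv2.imwrite('pics/w6raw.png',im[...,::-1])
```

```text
[0.4406 0.0204 0.1642] t 6.7833 F [-0.8 -0.2  0.4] w 0.0401
px [238 144  59  67] c [0.4407 0.029 ] L 60.1 W 44.2 long axis deg -21.7
px [371 144  66  55] c [0.4362 0.1667] L 62.0 W 45.0 long axis deg -76.1
```

View pics/w6.png

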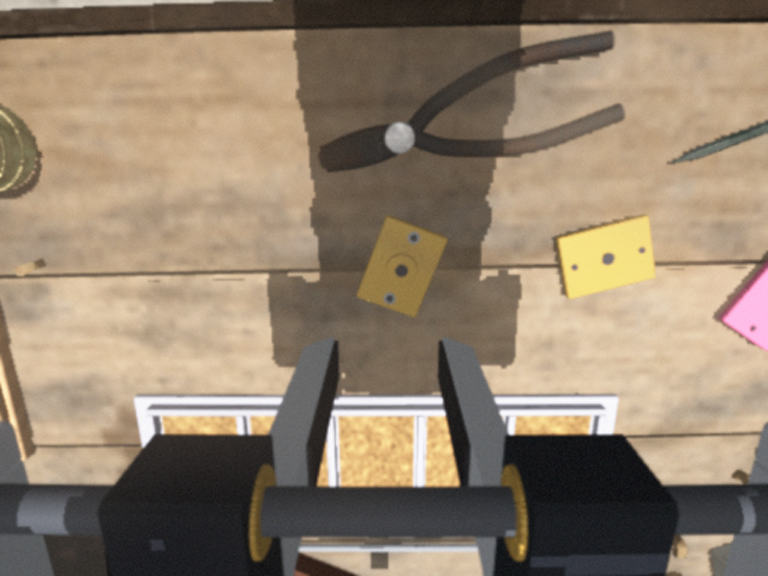

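Run:
```python
from h import *; from world import *
plan([.4407,.029,.06],np.radians(68.3))
plan([.4407,.029,.027],np.radians(68.3))
```

```text
yaw 1.192 t [4.16 0.34 0.  ] r [ 4.11  0.01 -0.  ] rows 3 q6 -1.59
yaw 4.334 t [4.16 0.34 0.  ] r [-3.189e+01  0.000e+00  1.000e-02] rows 23 q6 -1.59
yaw 1.192 t [5.48 0.34 0.  ] r [ 4.11  0.01 -0.  ] rows 4 q6 -1.59
yaw 4.334 t [5.48 0.34 0.  ] r [-3.189e+01  0.000e+00  1.000e-02] rows 23 q6 -1.59
```

Request:
arm_command --deltas '[{"translation": [4.16,0.34,0],"turn": [4.1,0,0]},{"translation": [4.16,0.34,0],"turn": [4.1,0,0]},{"translation": [4.16,0.34,0],"turn": [4.1,0,0]},{"translation": [4.16,0.34,0],"turn": [4.1,0,0]},{"translation": [4.16,0.34,0],"turn": [4.1,0,0]},{"translation": [4.16,0.34,0],"turn": [4.1,0,0]},{"translation": [4.16,0.34,0],"turn": [4.1,0,0]},{"translation": [4.16,0.34,0],"turn": [4.1,0,0]}]'

```text
time_s: 7.5
ee_pos: [0.4406, 0.0289, 0.0613]
eef_rot: [0.337, 1.568, -0.039]
force: [1.0, 0.2, -0.7]
grip_width: 0.0401
```

Run:
```python
from h import *; from world import *
im,c=look('wrist','w7')
plates(im,c)
plan([.4407,.029,.027],np.radians(68.3))
```

```text
[0.4406 0.0289 0.0613] t 7.5 F [ 1.   0.2 -0.7] w 0.0401
px [227 174  64  80] c [0.4405 0.0295] L 59.6 W 43.5 long axis deg -21.7
yaw 1.192 t [1.36 0.   0.01] r [ 0.03  0.02 -0.01] rows 1 q6 -1.21
yaw 4.334 t [1.36 0.   0.01] r [-3.597e+01  1.000e-02  4.000e-02] rows 26 q6 -1.21
```

View pics/w7.png

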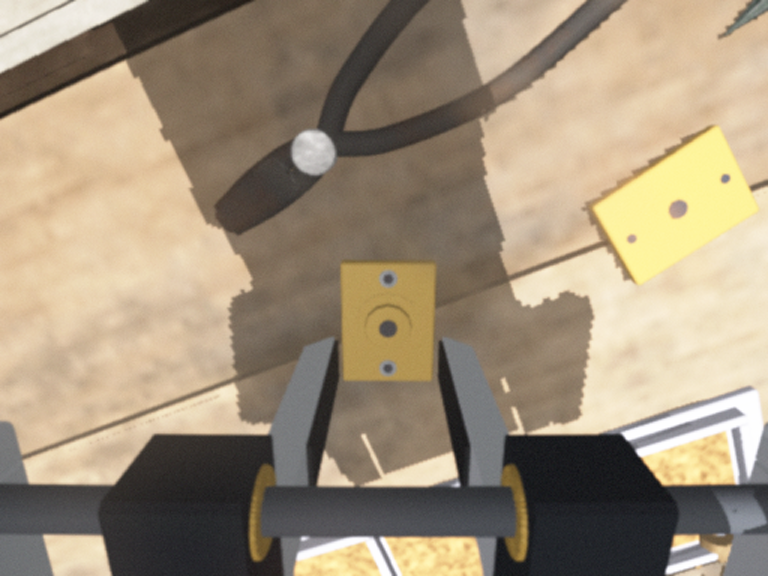

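Request:
arm_command --deltas '[{"translation": [0.7,0,0],"turn": [0,0,0]},{"translation": [1.34,0,0],"turn": [0,0,0]},{"translation": [1.34,0,0],"turn": [0,0,0]},{"translation": [1.34,0,0],"turn": [0,0,0]},{"translation": [1.34,0,0],"turn": [0,0,0]},{"translation": [1.34,0,0],"turn": [0,0,0]}]'

```text
time_s: 8.05
ee_pos: [0.44, 0.029, 0.0268]
eef_rot: [0.335, 1.57, -0.042]
force: [-1.1, -0.1, -0.3]
grip_width: 0.0403
```

Request:
arm_command --deltas '[{"translation": [0,0,0],"turn": [0,0,0]},{"translation": [0,0,0],"turn": [0,0,0]},{"translation": [0,0,0],"turn": [0,0,0]},{"translation": [0,0,0],"turn": [0,0,0]},{"translation": [0,0,0],"turn": [0,0,0]},{"translation": [-0.6,0,0],"turn": [0,0,0]},{"translation": [-1.6,0,0],"turn": [0,0,0]},{"translation": [-1.6,0,0],"turn": [0,0,0]},{"translation": [-1.6,0,0],"turn": [0,0,0]}]' --gripper 10 --force 30

```text
time_s: 8.8
ee_pos: [0.4402, 0.029, 0.067]
eef_rot: [0.354, 1.569, -0.024]
force: [0.1, 0.4, -1.3]
grip_width: 0.0207
```

Run:
```python
from h import *; from world import *
im,c=look('wrist','w8')
w=C+ex*0+ey*.066
print(w)
plan(np.r_[w[:2],.10],np.pi/2+th)
```

```text
[0.4402 0.029  0.067 ] t 8.8 F [ 0.1  0.4 -1.3] w 0.0207
[0.58701101 0.07491577 0.        ]
yaw 1.552 t [-1.35  3.88  4.8 ] r [-4.11  0.   -0.  ] rows 4 q6 -1.21
yaw 4.694 t [-1.35  3.88  4.8 ] r [31.89 -0.   -0.  ] rows 23 q6 -1.21
```

View pics/w8.png

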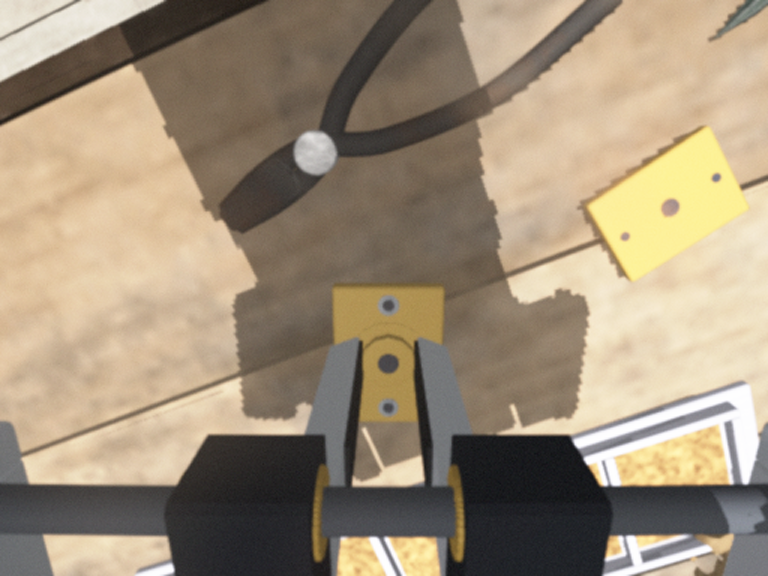

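Request:
arm_command --deltas '[{"translation": [-1.35,0,0],"turn": [0,0,0]},{"translation": [-1.35,3.88,4.8],"turn": [-4.1,0,0]},{"translation": [-1.35,3.88,4.8],"turn": [-4.1,0,0]},{"translation": [-1.35,3.88,4.8],"turn": [-4.1,0,0]},{"translation": [-1.35,3.88,4.8],"turn": [-4.1,0,0]},{"translation": [-1.35,3.88,4.8],"turn": [-4.1,0,0]},{"translation": [-1.35,3.88,4.8],"turn": [-4.1,0,0]},{"translation": [-1.35,3.88,4.8],"turn": [-4.1,0,0]},{"translation": [-1.35,3.88,4.8],"turn": [-4.1,0,0]}]'

```text
time_s: 9.6
ee_pos: [0.5861, 0.0747, 0.0995]
eef_rot: [-3.018, 1.569, -3.038]
force: [-0.0, -0.4, -0.5]
grip_width: 0.0208
```

```bash
cat >> h.py <<'E'
def overlay(n,im,c,o,scale=1.5):
    from world import ex,ey
    im2=cv2.resize(im,None,fx=scale,fy=scale)[...,::-1].copy()
    def dot(p,col):
        u=(proj(c,p)+.5)*scale; cv2.circle(im2,(int(u[0]),int(u[1])),2,col,-1)
    for k in range(5):
        for a in np.linspace(-1,1,9):
            for sy in (-1,1):
                dot(o+ex*.038*a+ey*(-.132+.066*k+.0305*sy)+[0,0,.015],(0,0,255))
                dot(o+ex*.038*sy+ey*(-.132+.066*k+.0305*a)+[0,0,.015],(0,0,255))
    cv2.imwrite(f'pics/{n}.png',im2)
E
python3 - <<'E'
from h import *; from world import *
im,c=look('wrist','w9')
overlay('w9o',im,c,C)
E
```

```text
[0.5861 0.0747 0.0995] t 9.6 F [-0.  -0.4 -0.5] w 0.0208
```

View pics/w9o.png

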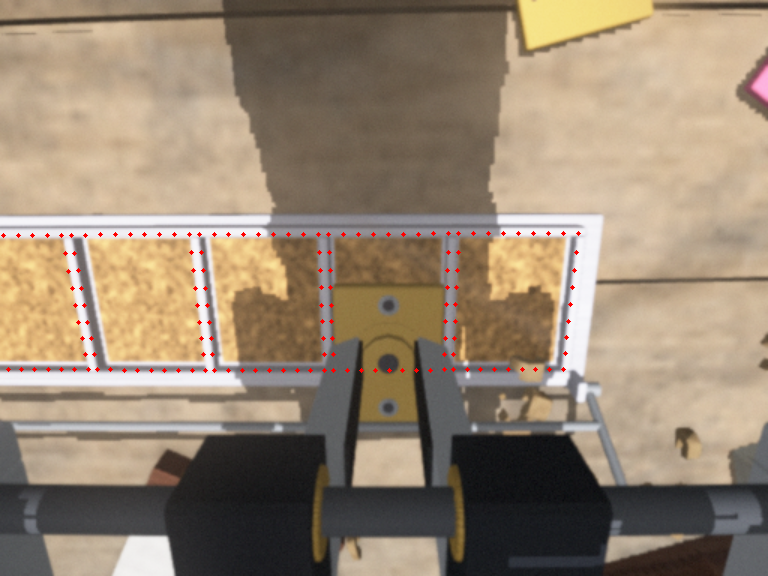

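Request:
arm_command --deltas '[{"translation": [1.3,0,0.02],"turn": [0,0,0]},{"translation": [2.0,0,0.04],"turn": [0,0,0]},{"translation": [2.6,0,0.04],"turn": [0,0,0]},{"translation": [2.64,0,0.04],"turn": [0,0,0]},{"translation": [2.64,0,0.04],"turn": [0,0,0]},{"translation": [2.64,0,0.04],"turn": [0,0,0]}]'

```text
time_s: 10.15
ee_pos: [0.5879, 0.0748, 0.0346]
eef_rot: [0.01, 1.57, -0.01]
force: [-0.0, -0.0, -0.5]
grip_width: 0.0204
```

Run:
```python
from h import *; from world import *
im,c=look('wrist','w10')
overlay('w10o',im,c,C)
print(C+ey*.066)
```

```text
[0.5879 0.0748 0.0346] t 10.15 F [-0.  -0.  -0.5] w 0.0204
[0.58701101 0.07491577 0.        ]
```

View pics/w10o.png

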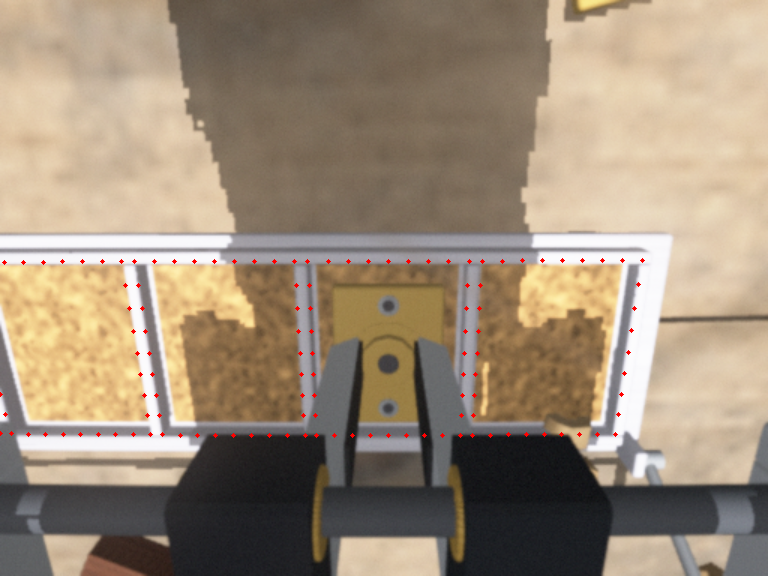

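Request:
arm_command --deltas '[{"translation": [0.04,0,-0.06],"turn": [0,0,0]},{"translation": [0.04,0,-0.06],"turn": [0,0,0]},{"translation": [0.04,0,-0.06],"turn": [0,0,0]}]'

```text
time_s: 10.45
ee_pos: [0.5865, 0.075, 0.0334]
eef_rot: [0.186, 1.571, 0.167]
force: [0.3, -0.3, -0.9]
grip_width: 0.0202
```

Request:
arm_command --deltas '[{"translation": [0,0,0],"turn": [0,0,0]},{"translation": [0,0,0],"turn": [0,0,0]},{"translation": [0,0,0],"turn": [0,0,0]},{"translation": [-0.7,0,0],"turn": [0,0,0]},{"translation": [-2,0,0],"turn": [0,0,0]},{"translation": [-3.5,0,0],"turn": [0,0,0]},{"translation": [-4.5,0,-2],"turn": [0,0,0]},{"translation": [-4.5,0,-3.5],"turn": [0,0,0]},{"translation": [-4.5,0,-3.5],"turn": [0,0,0]},{"translation": [-4.5,0,-3.5],"turn": [0,0,0]},{"translation": [-4.5,0,-3.5],"turn": [0,0,0]}]' --gripper 28

```text
time_s: 11.37
ee_pos: [0.4997, 0.0768, 0.1462]
eef_rot: [0.084, 1.569, 0.065]
force: [0.8, 0.1, 0.5]
grip_width: 0.0275
```

Run:
```python
from h import *; from world import *
im,c=look('wrist','w11')
plates(im,c,.012)
```

```text
[0.4997 0.0768 0.1462] t 11.3667 F [0.8 0.1 0.5] w 0.0275
px [319  80  75  65] c [0.4358 0.1649] L 60.5 W 43.7 long axis deg -76.1
px [237 240  45  54] c [0.5875 0.0754] L 60.9 W 45.7 long axis deg -1.1
```

View pics/w11.png

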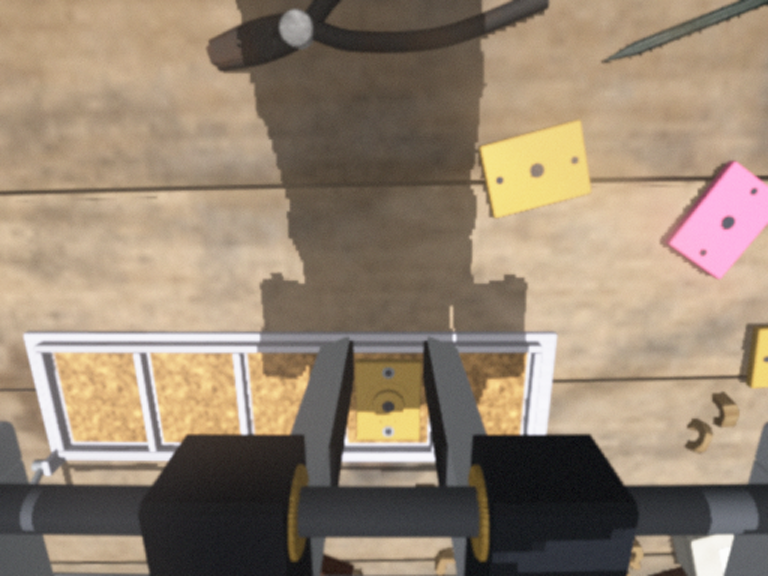

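Run:
```python
from h import *; from world import *
plan([.436,.165,.08],np.radians(13.9))
c=cal('top');im=optics.camera('top');save('t12',im,5,(345,165,455,245))
```

```text
yaw 0.243 t [ 2.63  3.48 -2.63] r [ 1.5e+01  1.0e-02 -1.0e-02] rows 11 q6 -1.47
yaw 3.384 t [ 2.63  3.48 -2.63] r [-2.1e+01  1.0e-02  1.0e-02] rows 15 q6 -1.47
```

View pics/t12.png

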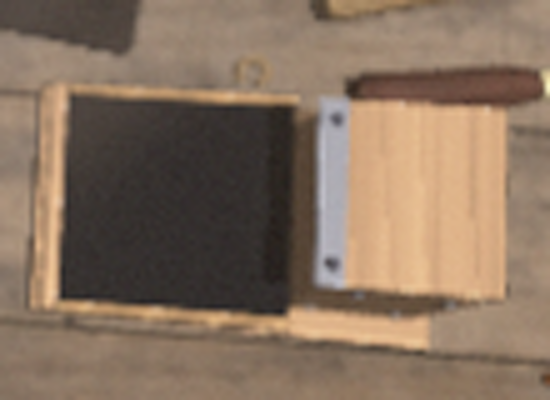

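Request:
arm_command --deltas '[{"translation": [0,1.5,-1.2],"turn": [5,0,0]},{"translation": [1,2.5,-2],"turn": [10,0,0]},{"translation": [1.5,3.48,-2.63],"turn": [15,0,0]},{"translation": [2.6,3.48,-2.63],"turn": [15,0,0]},{"translation": [2.6,3.48,-2.63],"turn": [15,0,0]},{"translation": [2.6,3.48,-2.63],"turn": [15,0,0]},{"translation": [2.6,3.48,-2.63],"turn": [15,0,0]},{"translation": [2.6,3.48,-2.63],"turn": [15,0,0]},{"translation": [2.6,3.48,-2.63],"turn": [15,0,0]},{"translation": [2.6,3.48,-2.63],"turn": [15,0,0]},{"translation": [2.6,3.48,-2.63],"turn": [15,0,0]},{"translation": [2.6,3.48,-2.63],"turn": [15,0,0]}]' --gripper 64

```text
time_s: 12.47
ee_pos: [0.4358, 0.1651, 0.08]
eef_rot: [-1.535, 1.57, -2.867]
force: [0.3, 0.2, 0.3]
grip_width: 0.0639
```

Request:
arm_command --deltas '[{"translation": [0,0,0],"turn": [0,0,0]},{"translation": [0,0,0],"turn": [0,0,0]},{"translation": [0,0,0],"turn": [0,0,0]},{"translation": [0,0,0],"turn": [0,0,0]}]'

```text
time_s: 12.8
ee_pos: [0.4352, 0.165, 0.0805]
eef_rot: [-1.32, 1.571, -2.647]
force: [-0.7, -0.4, 1.0]
grip_width: 0.0638
```

Run:
```python
from h import *; from world import *
im,c=look('wrist','w13')
plates(im,c,.012)
plan([.436,.165,.022],np.radians(13.9))
c=cal('top')
q=lambda u,v:(345+u/5-.4,165+v/5-.4)
a=onz(c,q(316,286),.118);b=onz(c,q(320,97),.118);print('lip',a,b,(a+b)/2,np.linalg.norm(a-b),np.degrees(np.arctan2(b[1]-a[1],b[0]-a[0])))
a=onz(c,q(506,300),.135);b=onz(c,q(506,107),.135);print('rear',a,b,(a+b)/2,np.linalg.norm(a-b),np.degrees(np.arctan2(b[1]-a[1],b[0]-a[0])))
```

```text
[0.4352 0.165  0.0805] t 12.8 F [-0.7 -0.4  1. ] w 0.0638
px [470   0  42  38] c [0.5511 0.3283] L 28.6 W 21.7 long axis deg 14.9
px [228 169  60  77] c [0.4356 0.1665] L 60.2 W 43.6 long axis deg -76.1
yaw 0.243 t [2.34 0.03 0.01] r [ 0.01 -0.    0.  ] rows 2 q6 0.04
yaw 3.384 t [2.34 0.03 0.01] r [-35.99  -0.    -0.  ] rows 26 q6 0.04
lip [ 0.462948   -0.38515852  0.118     ] [ 0.56733363 -0.38687413  0.118     ] [ 0.51514082 -0.38601633  0.118     ] 0.10439972645177449 -0.9415881329490735
rear [ 0.46112394 -0.4790771   0.135     ] [ 0.56572206 -0.48046915  0.135     ] [ 0.513423   -0.47977313  0.135     ] 0.10460739088786362 -0.7624828204102777
```

View pics/w13.png

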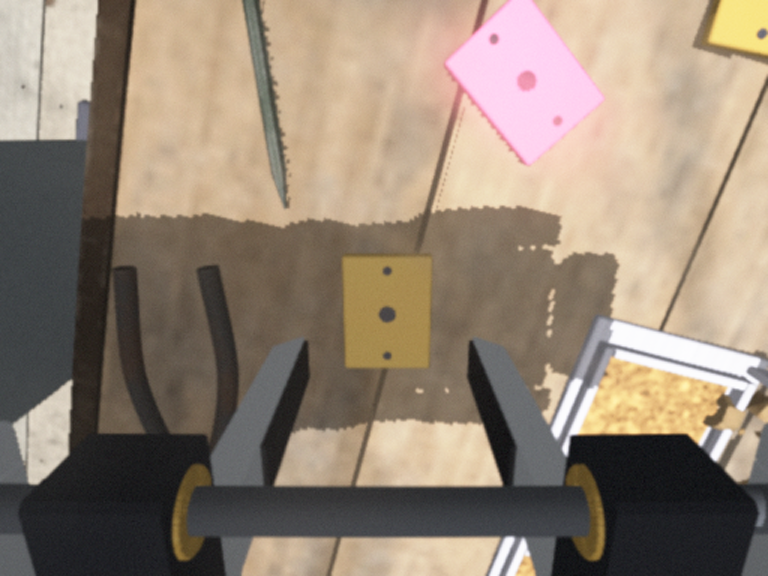

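Request:
arm_command --deltas '[{"translation": [1.2,0.03,-0.05],"turn": [0,0,0]},{"translation": [2.0,0.03,-0.05],"turn": [0,0,0]},{"translation": [2.34,0.03,-0.05],"turn": [0,0,0]},{"translation": [2.34,0.03,-0.05],"turn": [0,0,0]},{"translation": [2.34,0.03,-0.05],"turn": [0,0,0]},{"translation": [2.34,0.03,-0.05],"turn": [0,0,0]}]'

```text
time_s: 13.35
ee_pos: [0.436, 0.1665, 0.0231]
eef_rot: [1.604, 1.569, 0.276]
force: [0.4, -0.3, -0.3]
grip_width: 0.064
```

Request:
arm_command --deltas '[{"translation": [0,0,0],"turn": [0,0,0]},{"translation": [0,0,0],"turn": [0,0,0]},{"translation": [0,0,0],"turn": [0,0,0]},{"translation": [0,0,0],"turn": [0,0,0]},{"translation": [0,0,0],"turn": [0,0,0]},{"translation": [0,0,0],"turn": [0,0,0]}]' --gripper 30 --force 30

```text
time_s: 13.85
ee_pos: [0.4356, 0.1664, 0.0225]
eef_rot: [1.631, 1.57, 0.303]
force: [-1.2, -0.5, 6.7]
grip_width: 0.0434
```

Run:
```python
from h import *; from world import *
plan([.515,-.371,.18],-.0148)
```

```text
yaw -0.015 t [-6.3  -2.07 21.63] r [ 2.95 -0.   -0.  ] rows 14 q6 0.04
yaw 3.127 t [-6.3  -2.07 21.63] r [-3.305e+01  1.000e-02 -0.000e+00] rows 24 q6 0.04
```

Request:
arm_command --deltas '[{"translation": [-1,0,0],"turn": [0,0,0]},{"translation": [-2.5,0,0],"turn": [0,0,0]},{"translation": [-4,0,0],"turn": [0,0,0]},{"translation": [-5.3,-0.2,1],"turn": [0.2,0,0]},{"translation": [-6.3,-0.4,2.5],"turn": [0.4,0,0]},{"translation": [-6.3,-0.5,4],"turn": [0.7,0,0]},{"translation": [-6.3,-0.6,5.5],"turn": [1,0,0]},{"translation": [-6.3,-0.8,7],"turn": [1.3,0,0]},{"translation": [-6.3,-1,8.5],"turn": [1.6,0,0]},{"translation": [-6.3,-1.1,10],"turn": [2,0,0]},{"translation": [-6.3,-1.2,11.5],"turn": [2.3,0,0]},{"translation": [-6.3,-1.4,13],"turn": [2.6,0,0]}]'

```text
time_s: 14.85
ee_pos: [0.4794, -0.1594, 0.1796]
eef_rot: [1.85, 1.571, 0.293]
force: [0.7, 0.5, -0.8]
grip_width: 0.0434
```

Run:
```python
from h import *; from world import *
im,c=look('wrist','w14')
plan([.515,-.371,.18],-.0148)
```

```text
[ 0.4794 -0.1594  0.1796] t 14.85 F [ 0.7  0.5 -0.8] w 0.0434
yaw -0.015 t [-0.01  1.34  8.27] r [ 0.28  0.02 -0.  ] rows 6 q6 -0.41
yaw 3.127 t [-0.01  1.34  8.27] r [-3.572e+01  1.000e-02  3.000e-02] rows 25 q6 -0.41
```

View pics/w14.png

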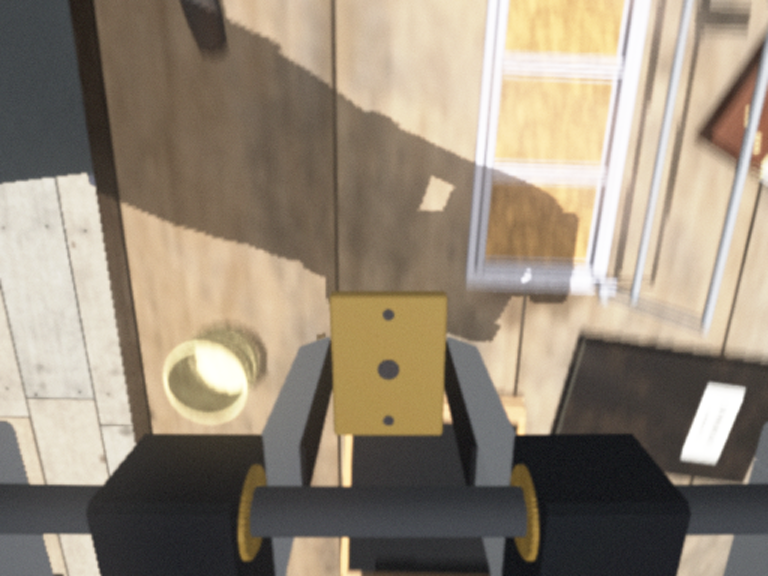

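Request:
arm_command --deltas '[{"translation": [0,0.2,1.5],"turn": [0.1,0,0]},{"translation": [0,0.6,3.1],"turn": [0.2,0,0]},{"translation": [0,0.9,4.7],"turn": [0.28,0,0]},{"translation": [0,1.1,6.2],"turn": [0.28,0,0]},{"translation": [0,1.34,7.6],"turn": [0.28,0,0]},{"translation": [0,1.34,8.27],"turn": [0.28,0,0]},{"translation": [0,1.34,8.27],"turn": [0.28,0,0]},{"translation": [0,1.34,8.27],"turn": [0.28,0,0]},{"translation": [0,1.34,8.27],"turn": [0.28,0,0]},{"translation": [0,1.34,8.27],"turn": [0.28,0,0]}]'

```text
time_s: 15.73
ee_pos: [0.5163, -0.3626, 0.1798]
eef_rot: [-3.029, 1.571, 1.676]
force: [0.6, 0.8, -0.8]
grip_width: 0.0437
```

Run:
```python
from h import *; from world import *
im,c=look('wrist','w15')
plan([.515,-.371,.1415],-.0148)
im=optics.camera('side'); save('s15',im,3,(270,170,470,350))
```

```text
[ 0.5163 -0.3626  0.1798] t 15.7333 F [ 0.6  0.8 -0.8] w 0.0437
yaw -0.015 t [ 1.54 -0.05  0.33] r [ 0.08  0.   -0.  ] rows 1 q6 -0.66
yaw 3.127 t [ 1.54 -0.05  0.33] r [-35.92   0.     0.  ] rows 26 q6 -0.66
```

View pics/w15.png

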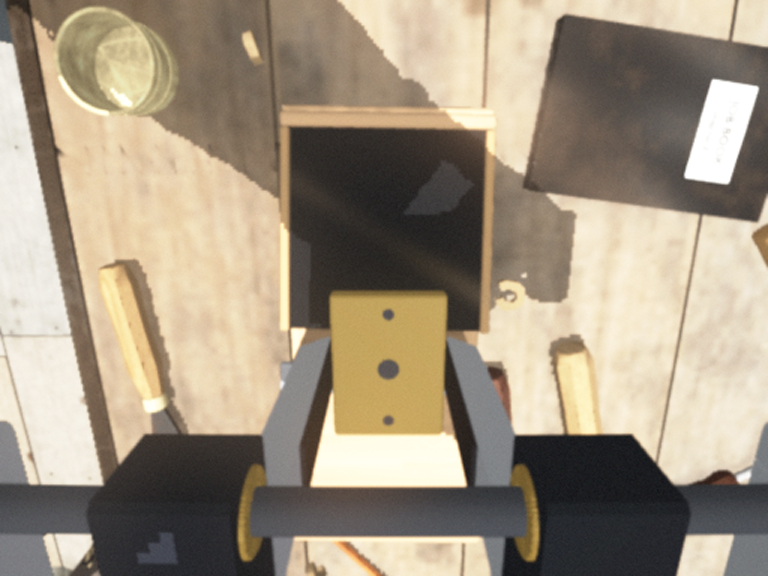

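View pics/s15.png

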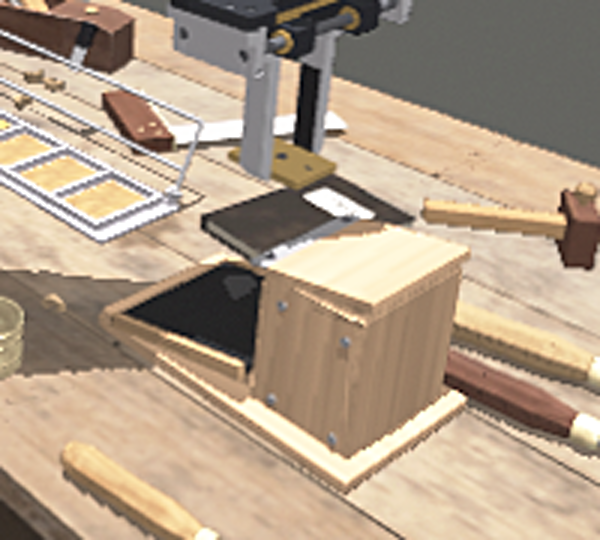

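Run:
```python
from h import *; from world import *
c=cal('wrist')
f=lambda u,v:((u+.5)/1.5-.5,(v+.5)/1.5-.5)
print(onz(c,f(388,128),.0195),onz(c,f(290,128),.0195),onz(c,f(484,128),.0195))
im=cv2.imread('pics/w15.png')[...,::-1]; save('w15z',im,4,(260,310,340,420))
cs=cal('side'); 
# lip corner in side view: near end
q=lambda u,v:(270+u/3-.33,170+v/3-.33)
print(onz(cs,q(262,262),.118))
```

```text
[ 0.5188383  -0.27162902  0.0195    ] [ 0.45746952 -0.27103705  0.0195    ] [ 0.5789732  -0.27204815  0.0195    ]
[ 0.46915973 -0.39118533  0.118     ]
```

View pics/w15z.png

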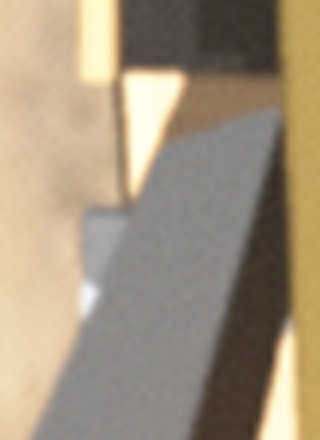

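Run:
```python
from h import *; from world import *
c=cal('wrist')
f=lambda u,v:((u+.5)/1.5-.5,(v+.5)/1.5-.5)
print(onz(c,f(281.2,361.8),.118))
plan([.5155,-.371,.1415],-.0148)
```

```text
[ 0.46453709 -0.38416336  0.118     ]
yaw -0.015 t [ 1.54 -0.03  0.33] r [ 0.08  0.   -0.  ] rows 1 q6 -0.66
yaw 3.127 t [ 1.54 -0.03  0.33] r [-3.592e+01  1.000e-02  0.000e+00] rows 26 q6 -0.66
```

Run:
```python
from h import *; from world import *
p,M,s=pose();c=cal('wrist')
f=lambda u,v:((u+.5)/1.5-.5,(v+.5)/1.5-.5)
print(onz(c,f(388,369),p[2]-.0105),p)
```

```text
[ 0.51795565 -0.36286652  0.16946957] [ 0.51641503 -0.3627967   0.17996957]
```

Request:
arm_command --deltas '[{"translation": [0.5,-0.03,0.2],"turn": [0.08,0,0]},{"translation": [1.0,-0.03,0.33],"turn": [0.08,0,0]},{"translation": [1.53,-0.03,0.33],"turn": [0.08,0,0]},{"translation": [1.53,-0.03,0.33],"turn": [0.08,0,0]},{"translation": [1.53,-0.03,0.33],"turn": [0.08,0,0]},{"translation": [1.53,-0.03,0.33],"turn": [0.08,0,0]},{"translation": [1.53,-0.03,0.33],"turn": [0.08,0,0]}]'

```text
time_s: 16.42
ee_pos: [0.5154, -0.372, 0.1418]
eef_rot: [0.932, 1.57, -0.655]
force: [-0.3, 0.5, -1.1]
grip_width: 0.0434
```

Run:
```python
from h import *; from world import *
im,c=look('wrist','w16')
plan([.516,-.3705,.1415],-.0148)
im=optics.camera('side'); save('s16',im,4,(300,190,430,310))
```

```text
[ 0.5154 -0.372   0.1418] t 16.4167 F [-0.3  0.5 -1.1] w 0.0434
yaw -0.015 t [ 0.01  0.02 -0.06] r [-0.01  0.   -0.01] rows 1 q6 -0.67
yaw 3.127 t [ 0.01  0.02 -0.06] r [ 3.599e+01 -1.000e-02 -1.000e-02] rows 26 q6 -0.67
```

View pics/s16.png

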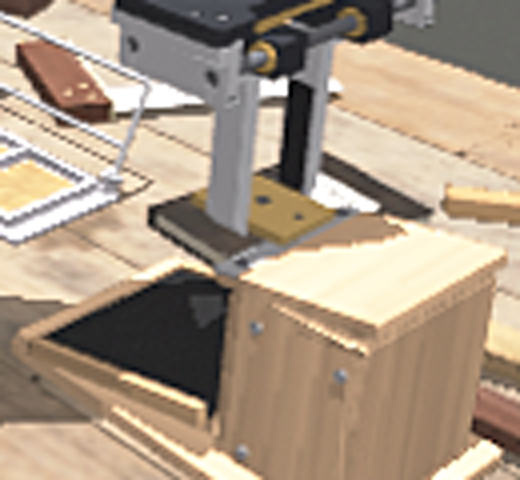

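View pics/w16.png

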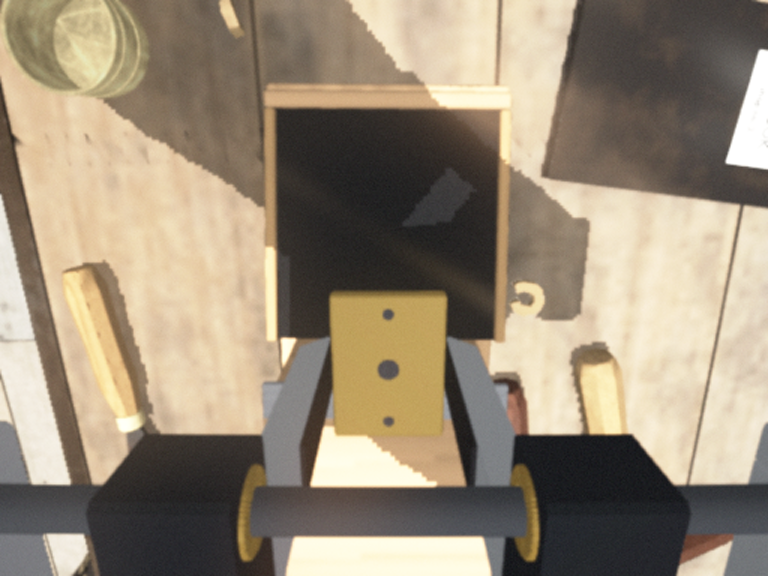

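Request:
arm_command --deltas '[{"translation": [0,0.02,-0.06],"turn": [0,0,0]},{"translation": [0,0.02,-0.06],"turn": [0,0,0]},{"translation": [0,0.02,-0.06],"turn": [0,0,0]},{"translation": [0,0.02,-0.06],"turn": [0,0,0]}]'

```text
time_s: 16.85
ee_pos: [0.5159, -0.3705, 0.1415]
eef_rot: [0.895, 1.571, -0.692]
force: [-0.2, -0.3, -1.3]
grip_width: 0.043
```

Request:
arm_command --deltas '[{"translation": [0,0,0],"turn": [0,0,0]},{"translation": [0,0,0],"turn": [0,0,0]},{"translation": [0,0,0],"turn": [0,0,0]},{"translation": [0,0,0],"turn": [0,0,0]},{"translation": [0,0,0],"turn": [0,0,0]},{"translation": [0,0,0],"turn": [0,0,0]},{"translation": [0,0,0],"turn": [0,0,0]},{"translation": [0,0,0],"turn": [0,0,0]},{"translation": [0,0,0],"turn": [0,0,0]},{"translation": [0,0,0],"turn": [0,0,0]}]' --gripper 94

```text
time_s: 17.68
ee_pos: [0.5158, -0.3705, 0.1414]
eef_rot: [-0.229, 1.571, -1.816]
force: [-0.1, -0.4, -0.0]
grip_width: 0.0935
```

Run:
```python
from h import *; from world import *
im,c=look('wrist','w17')
```

```text
[ 0.5158 -0.3705  0.1414] t 17.6833 F [-0.1 -0.4 -0. ] w 0.0935
```

View pics/w17.png

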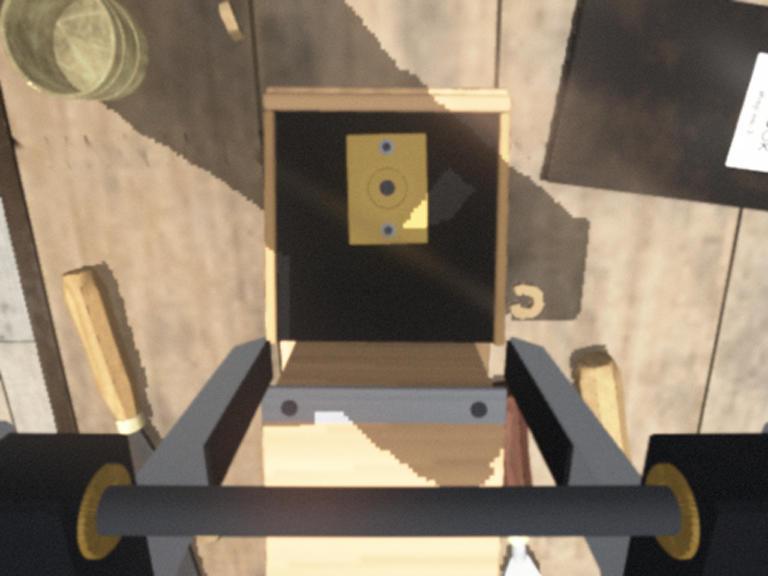

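```bash
cat >> world.py <<'E'
LIP=np.array([.516,-.3855,.118]); A12=np.radians(12)
nrm=np.array([0.0148*np.sin(A12),np.sin(A12),np.cos(A12)]); nrm/=np.linalg.norm(nrm)
def ramp(c,uv,off):
    """pixel to point lying off above the lower rubber (along normal)"""
    from h import ray
    o,d=ray(c,uv); q=np.array([LIP[0],LIP[1],.040])+nrm*off
    return o+d*((q-o)@nrm)/(d@nrm)
E
python3 - <<'E'
from h import *; from world import *
c=cal('wrist')
f=lambda u,v:((u+.5)/1.5-.5,(v+.5)/1.5-.5)
b=ramp(c,f(387,188.5),.012); print('boss',b)
cr=[ramp(c,f(*p),.007) for p in [(347,134),(426,133),(427,242),(349,245)]]
print(np.mean(cr,0),[np.linalg.norm(cr[i]-cr[i-1]) for i in range(4)], 'ang',np.degrees(np.arctan2(*( (cr[0]-cr[3])+(cr[1]-cr[2]))[:2])))
base=np.mean(cr,0)
tcp=base+nrm*.020
print('tcp',tcp)
plan(tcp+nrm*.06,-.0148,tilt=[-A12,0,0])
plan(tcp,-.0148,tilt=[-A12,0,0])
E
```

```text
boss [ 0.51789578 -0.31129403  0.03648922]
[ 0.51801314 -0.31200322  0.03152786] [np.float64(0.059853585123290205), np.float64(0.042714000224216606), np.float64(0.05874348919404875), np.float64(0.04291550246975102)] ang 0.15073104891238867
tcp [ 0.51807468 -0.30784501  0.05109072]
yaw -0.015 t [ 1.26  0.05 -3.01] r [-0.01 -2.4   0.04] rows 2 q6 -0.66
yaw 3.127 t [ 1.26  0.05 -3.01] r [35.79  0.06  3.76] rows 26 q6 -0.66
yaw -0.015 t [ 3.61  0.05 -2.51] r [-0.01 -2.4   0.04] rows 3 q6 -0.66
yaw 3.127 t [ 3.61  0.05 -2.51] r [35.79  0.06  3.76] rows 26 q6 -0.66
```

Request:
arm_command --deltas '[{"translation": [0,0.05,-1.5],"turn": [0,-1.2,0]},{"translation": [0.6,0.05,-3.0],"turn": [0,-2.4,0]},{"translation": [1.26,0.05,-3.0],"turn": [0,-2.4,0]},{"translation": [1.26,0.05,-3.0],"turn": [0,-2.4,0]},{"translation": [1.26,0.05,-3.0],"turn": [0,-2.4,0]},{"translation": [1.26,0.05,-3.0],"turn": [0,-2.4,0]},{"translation": [1.26,0.05,-3.0],"turn": [0,-2.4,0]}]' --gripper 40

```text
time_s: 18.32
ee_pos: [0.5185, -0.2971, 0.111]
eef_rot: [0.007, 1.361, -1.581]
force: [-0.7, -0.6, -0.3]
grip_width: 0.0509
```

Run:
```python
from h import *; from world import *
im,c=look('wrist','w18'); cv2.imwrite('pics/w18raw.png',im[...,::-1])
p,M,s=pose(); print(M[:,0],-nrm)
```

```text
[ 0.5185 -0.2971  0.111 ] t 18.3167 F [-0.7 -0.6 -0.3] w 0.0509
[-0.00247337 -0.20837317 -0.97804627] [-0.00307708 -0.20791071 -0.97814297]
```

View pics/w18.png

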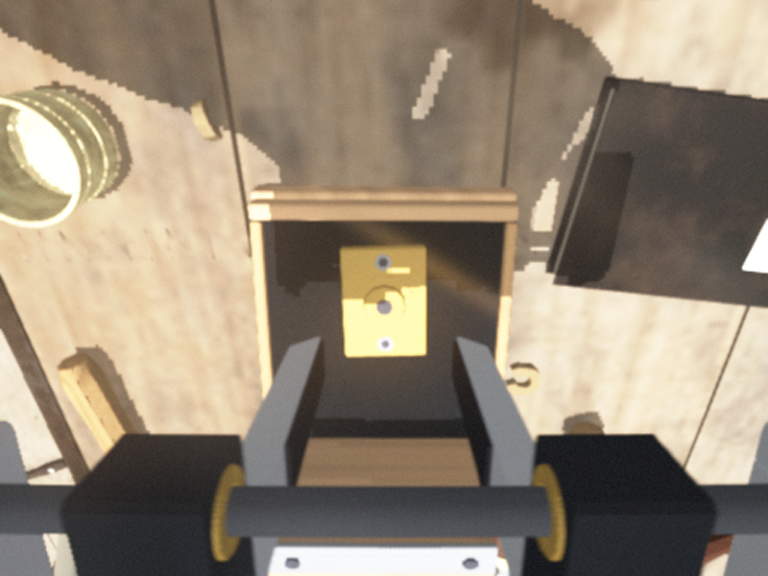

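Run:
```python
from h import *; from world import *
c=cal('wrist')
f=lambda u,v:((u+.5)/1.5-.5,(v+.5)/1.5-.5)
b=ramp(c,f(384,306),.012); print('boss->base',b-nrm*.005)
for off in (.007,.003):
    cr=[ramp(c,f(*p),off) for p in [(340,247),(425.5,245.5),(427.5,356),(344.5,357)]]
    print(np.mean(cr,0),[round(np.linalg.norm(cr[i]-cr[i-1]),4) for i in range(4)], 'ang',np.degrees(np.arctan2(*( (cr[0]-cr[3])+(cr[1]-cr[2]))[:2])))
base=b-nrm*.005
tcp=base+nrm*.020
print('tcp',tcp)
plan(tcp,-.0148,tilt=[-A12,0,0])
```

```text
boss->base [ 0.51773742 -0.31085224  0.03128408]
[ 0.51791505 -0.31110421  0.03133708] [np.float64(0.0605), np.float64(0.043), np.float64(0.0607), np.float64(0.0447)] ang -0.43672599627897285
[ 0.51785088 -0.31327465  0.02770924] [np.float64(0.0615), np.float64(0.0437), np.float64(0.0617), np.float64(0.0455)] ang -0.4367259962790005
tcp [ 0.51779896 -0.30669403  0.05084694]
yaw -0.015 t [ 2.43 -0.02 -0.12] r [-0.03  0.01  0.03] rows 2 q6 -0.38
yaw 3.127 t [ 2.43 -0.02 -0.12] r [ 3.597e+01  4.000e-02 -1.000e-02] rows 26 q6 -0.38
```

Request:
arm_command --deltas '[{"translation": [1.2,-0.02,-0.1],"turn": [0,0,0]},{"translation": [2.0,-0.02,-0.12],"turn": [0,0,0]},{"translation": [2.3,-0.02,-0.12],"turn": [0,0,0]},{"translation": [2.42,-0.02,-0.12],"turn": [0,0,0]},{"translation": [2.42,-0.02,-0.12],"turn": [0,0,0]},{"translation": [2.42,-0.02,-0.12],"turn": [0,0,0]},{"translation": [2.42,-0.02,-0.12],"turn": [0,0,0]}]'

```text
time_s: 18.95
ee_pos: [0.5181, -0.3057, 0.0511]
eef_rot: [0.007, 1.361, -1.581]
force: [-0.6, 0.2, 0.0]
grip_width: 0.04
```

Run:
```python
from h import *; from world import *
im,c=look('wrist','w19')
im=optics.camera('side'); save('s19',im,4,(300,190,430,310))
```

```text
[ 0.5181 -0.3057  0.0511] t 18.95 F [-0.6  0.2  0. ] w 0.04
```

View pics/w19.png

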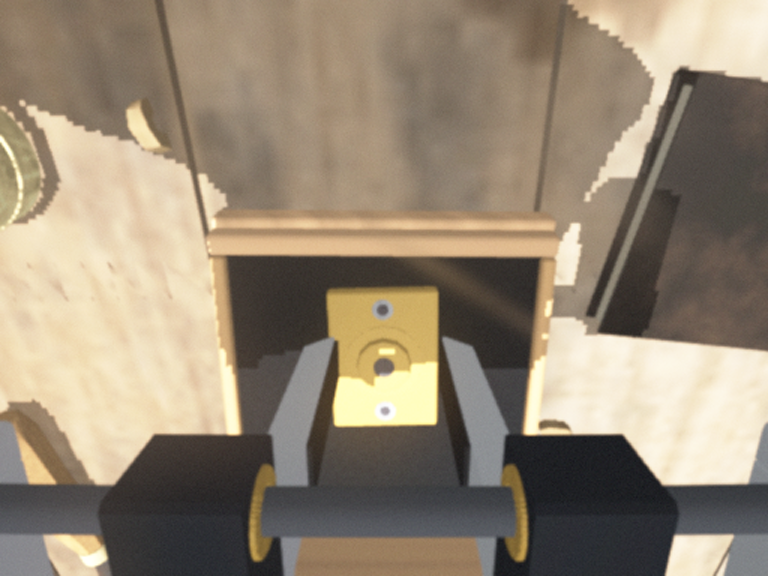

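Request:
arm_command --deltas '[{"translation": [0,0,0],"turn": [0,0,0]},{"translation": [0,0,0],"turn": [0,0,0]},{"translation": [0,0,0],"turn": [0,0,0]},{"translation": [0,0,0],"turn": [0,0,0]},{"translation": [0,0,0],"turn": [0,0,0]},{"translation": [-0.6,0,0],"turn": [0,0,0]},{"translation": [-1.6,0,0],"turn": [0,0,0]},{"translation": [-2.6,0,0],"turn": [0,0,0]},{"translation": [-3,0,0],"turn": [0,0,0]},{"translation": [-3,0,0],"turn": [0,0,0]}]' --gripper 10 --force 35

```text
time_s: 19.88
ee_pos: [0.5188, -0.2897, 0.1256]
eef_rot: [0.016, 1.36, -1.57]
force: [0.4, 0.7, -1.3]
grip_width: 0.0202
```

Run:
```python
from h import *; from world import *
im,c=look('wrist','w20')
w=C-ey*.066; print(w)
plan(np.r_[w[:2],.12],np.pi/2+th)
```

```text
[ 0.5188 -0.2897  0.1256] t 19.8833 F [ 0.4  0.7 -1.3] w 0.0202
[ 0.58456914 -0.05706164  0.        ]
yaw 1.552 t [-1.8   2.51 -9.17] r [-17.9    1.9    1.88] rows 13 q6 -0.37
yaw 4.694 t [-1.8   2.51 -9.17] r [17.96  1.88 -1.9 ] rows 13 q6 -0.37
```

View pics/w20.png

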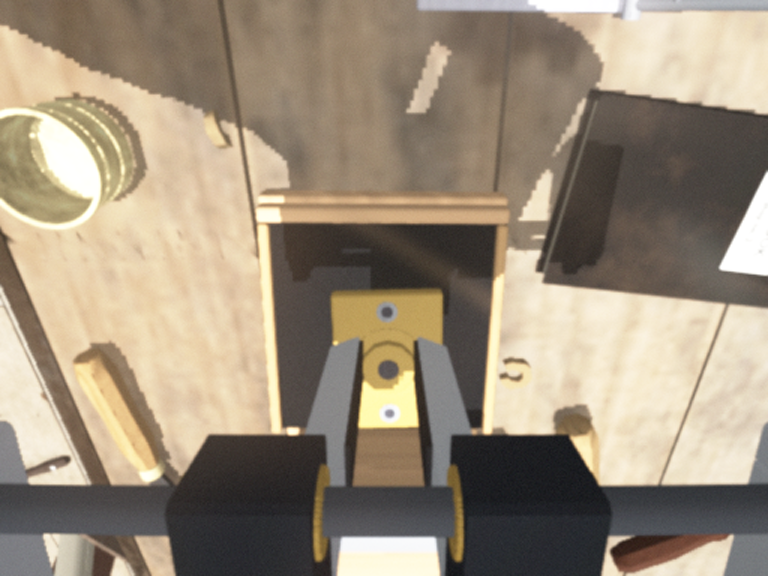

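Request:
arm_command --deltas '[{"translation": [-1.8,0.2,-0.8],"turn": [-1.4,0.15,0.15]},{"translation": [-1.8,0.4,-1.6],"turn": [-2.8,0.3,0.3]},{"translation": [-1.8,0.6,-2.4],"turn": [-4.2,0.45,0.45]},{"translation": [-1.8,0.8,-3.2],"turn": [-5.6,0.6,0.6]},{"translation": [-1.8,1.1,-4.0],"turn": [-7.0,0.75,0.75]},{"translation": [-1.8,1.3,-4.8],"turn": [-8.4,0.9,0.9]},{"translation": [-1.8,1.5,-5.6],"turn": [-9.8,1.05,1.05]},{"translation": [-1.8,1.7,-6.4],"turn": [-11.2,1.2,1.2]},{"translation": [-1.8,2,-7.2],"turn": [-12.6,1.35,1.35]},{"translation": [-1.8,2.2,-8],"turn": [-14,1.5,1.5]},{"translation": [-1.8,2.4,-8.8],"turn": [-15.4,1.65,1.65]},{"translation": [-1.8,2.51,-9.17],"turn": [-16.8,1.8,1.8]}]'

```text
time_s: 20.93
ee_pos: [0.5839, -0.0552, 0.1171]
eef_rot: [-0.647, 1.562, -0.755]
force: [-0.1, -0.1, -0.7]
grip_width: 0.0201
```

Run:
```python
from h import *; from world import *
w=C-ey*.066
p,M,s=pose();print(p,s['grip_width'])
plan(np.r_[w[:2],.10],np.pi/2+th)
```

```text
[ 0.58388614 -0.05521347  0.11706841] 0.020087514645857295
yaw 1.552 t [ 0.68 -0.07  0.03] r [-1.02  0.07  0.06] rows 1 q6 -1.62
yaw 4.694 t [ 0.68 -0.07  0.03] r [34.98  0.09 -0.11] rows 25 q6 -1.62
```

Request:
arm_command --deltas '[{"translation": [0.68,-0.07,0.03],"turn": [-1.0,0.07,0.06]},{"translation": [0.68,-0.07,0.03],"turn": [-1.0,0.07,0.06]},{"translation": [0.68,-0.07,0.03],"turn": [-1.0,0.07,0.06]},{"translation": [0.68,-0.07,0.03],"turn": [-1.0,0.07,0.06]},{"translation": [0.68,-0.07,0.03],"turn": [-1.0,0.07,0.06]}]'

```text
time_s: 21.35
ee_pos: [0.5851, -0.0593, 0.1031]
eef_rot: [-0.342, 1.566, -0.371]
force: [0.9, -0.3, -0.5]
grip_width: 0.0201
```

Run:
```python
from h import *; from world import *
w=C-ey*.066
im,c=look('wrist','w21');overlay('w21o',im,c,C)
plan(np.r_[w[:2],.0345],np.pi/2+th)
```

```text
[ 0.5851 -0.0593  0.1031] t 21.35 F [ 0.9 -0.3 -0.5] w 0.0201
yaw 1.552 t [ 2.75  0.09 -0.04] r [-0.12  0.06  0.02] rows 2 q6 -1.7
yaw 4.694 t [ 2.75  0.09 -0.04] r [ 3.588e+01  3.000e-02 -9.000e-02] rows 26 q6 -1.7
```

View pics/w21o.png

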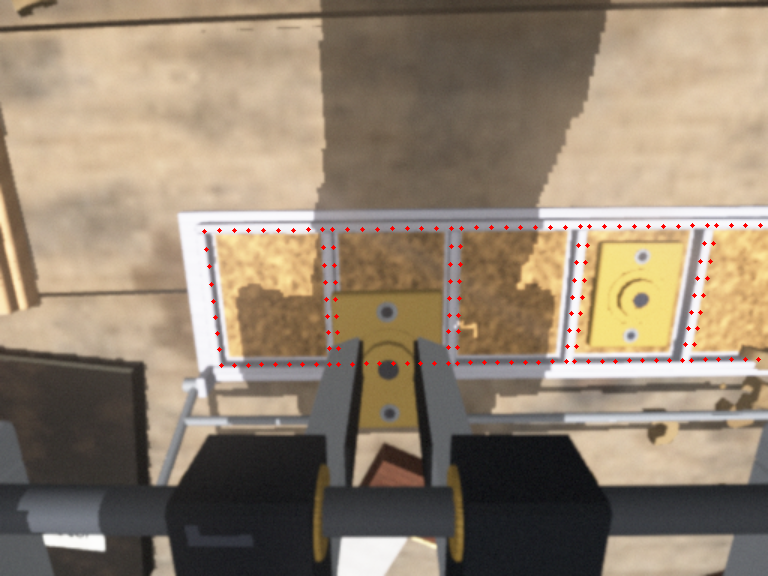

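Request:
arm_command --deltas '[{"translation": [1.0,0.09,-0.04],"turn": [-0.12,0.06,0]},{"translation": [2.0,0.09,-0.06],"turn": [-0.12,0.06,0]},{"translation": [2.6,0.09,-0.06],"turn": [-0.12,0.06,0]},{"translation": [2.7,0.09,-0.06],"turn": [-0.12,0.06,0]},{"translation": [2.7,0.09,-0.06],"turn": [-0.12,0.06,0]},{"translation": [2.7,0.09,-0.06],"turn": [-0.12,0.06,0]},{"translation": [2.7,0.09,-0.06],"turn": [-0.12,0.06,0]}]'

```text
time_s: 21.98
ee_pos: [0.5847, -0.0569, 0.0368]
eef_rot: [-0.966, 1.569, -0.982]
force: [0.3, 0.1, -0.5]
grip_width: 0.0203
```

Run:
```python
from h import *; from world import *
w=C-ey*.066
im,c=look('wrist','w22');overlay('w22o',im,c,C)
plan(np.r_[w[:2],.0337],np.pi/2+th)
```

```text
[ 0.5847 -0.0569  0.0368] t 21.9833 F [ 0.3  0.1 -0.5] w 0.0203
yaw 1.552 t [ 0.12 -0.01 -0.  ] r [0.02 0.01 0.02] rows 1 q6 -1.71
yaw 4.694 t [ 0.12 -0.01 -0.  ] r [-3.598e+01 -3.000e-02  2.000e-02] rows 26 q6 -1.71
```

View pics/w22o.png

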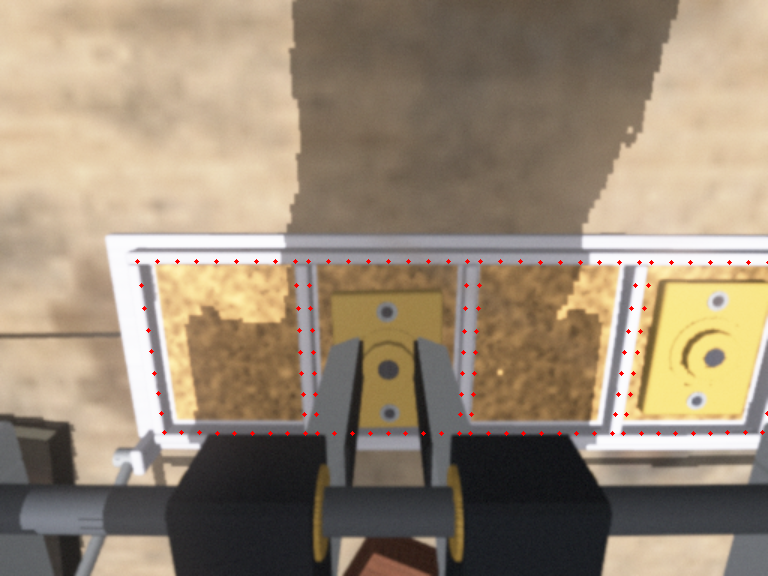

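Request:
arm_command --deltas '[{"translation": [0,-0.01,-0.12],"turn": [0,0,0]},{"translation": [0.06,-0.01,-0.12],"turn": [0,0,0]},{"translation": [0.13,-0.01,-0.12],"turn": [0,0,0]},{"translation": [0.13,-0.01,-0.12],"turn": [0,0,0]},{"translation": [0.13,-0.01,-0.12],"turn": [0,0,0]}]'

```text
time_s: 22.45
ee_pos: [0.581, -0.057, 0.0327]
eef_rot: [-1.97, 1.569, -1.986]
force: [-3.4, -0.1, 7.7]
grip_width: 0.0202
```

Request:
arm_command --deltas '[{"translation": [0,0,0],"turn": [0,0,0]},{"translation": [0,0,0],"turn": [0,0,0]},{"translation": [0,0,0],"turn": [0,0,0]},{"translation": [-0.7,0,0],"turn": [0,0,0]},{"translation": [-2,0,0],"turn": [0,0,0]},{"translation": [-3.5,0,0],"turn": [0,0,0]},{"translation": [-4.5,0,-2],"turn": [0,0,0]},{"translation": [-4.5,0,-3.5],"turn": [0,0,0]},{"translation": [-4.5,0,-3.5],"turn": [0,0,0]},{"translation": [-4.5,0,-3.5],"turn": [0,0,0]},{"translation": [-4.5,0,-3.5],"turn": [0,0,0]}]' --gripper 28

```text
time_s: 23.37
ee_pos: [0.4942, -0.0554, 0.145]
eef_rot: [-1.456, 1.569, -1.473]
force: [0.0, -0.1, 0.1]
grip_width: 0.028
```

Run:
```python
from h import *; from world import *
im,c=look('wrist','w23')
plates(im,c,.012)
ct=cal('top');im=optics.camera('top');plates(im,ct,.012,amin=150);save('t23',im,3,(90,120,350,280))
```

```text
[ 0.4942 -0.0554  0.145 ] t 23.3667 F [ 0.  -0.1  0.1] w 0.028
px [235 242  46  55] c [ 0.5839 -0.0582] L 62.1 W 46.9 long axis deg -0.9
px [364 244  50  53] c [0.5875 0.0749] L 60.2 W 46.3 long axis deg -1.1
px [235 163  16  20] c [0.588  0.0761] L 57.9 W 42.7 long axis deg -0.7
px [141 169  20  14] c [0.5574 0.352 ] L 58.0 W 40.2 long axis deg -85.6
```

View pics/w23.png

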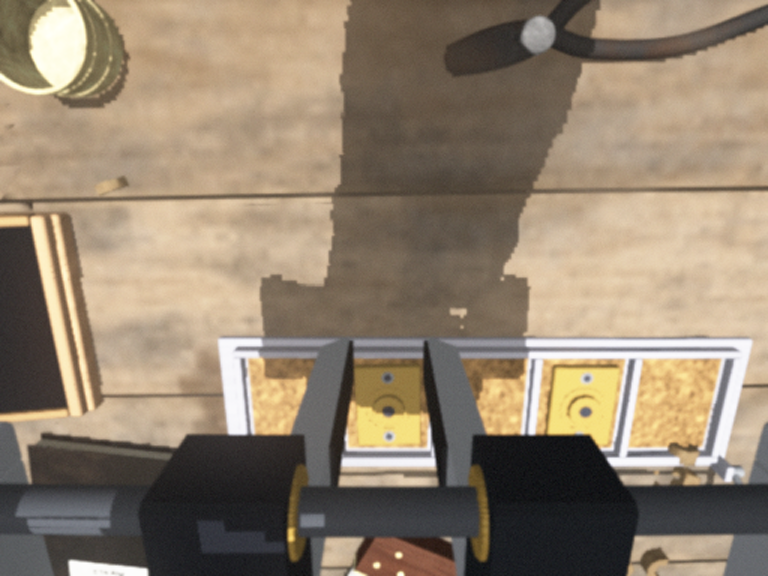

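View pics/t23.png

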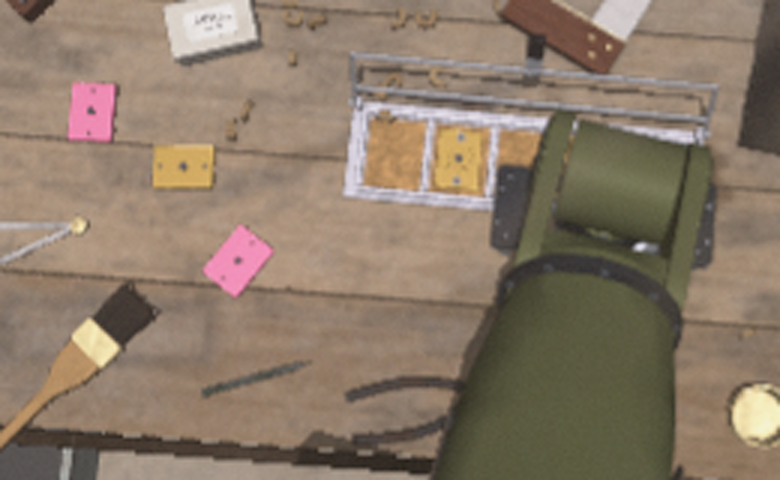

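Run:
```python
from h import *; from world import *
plan([.557,.350,.12],np.radians(4.4))
```

```text
yaw 0.077 t [ 0.95 16.26  2.23] r [16.93  0.    0.02] rows 12 q6 -1.74
yaw 3.218 t [ 0.95 16.26  2.23] r [-19.07  -0.02   0.  ] rows 14 q6 -1.74
```

Request:
arm_command --deltas '[{"translation": [0,1.4,0.1],"turn": [1.4,0,0]},{"translation": [0,2.8,0.2],"turn": [2.8,0,0]},{"translation": [0,4.2,0.3],"turn": [4.2,0,0]},{"translation": [0,5.6,0.5],"turn": [5.6,0,0]},{"translation": [0,7,0.7],"turn": [7,0,0]},{"translation": [0,8.4,0.9],"turn": [8.4,0,0]},{"translation": [0,9.8,1.2],"turn": [9.8,0,0]},{"translation": [0,11.2,1.5],"turn": [11.2,0,0]},{"translation": [0,12.6,1.8],"turn": [12.6,0,0]},{"translation": [0.3,14,2],"turn": [14,0,0]},{"translation": [0.6,15.3,2.23],"turn": [15.4,0,0]},{"translation": [0.95,16.26,2.23],"turn": [16.8,0,0]}]' --gripper 64

```text
time_s: 24.47
ee_pos: [0.5567, 0.3532, 0.1187]
eef_rot: [-0.89, 1.569, -2.356]
force: [0.2, -0.4, 0.4]
grip_width: 0.0639
```

Request:
arm_command --deltas '[{"translation": [0,0,0],"turn": [0,0,0]},{"translation": [0,0,0],"turn": [0,0,0]},{"translation": [0,0,0],"turn": [0,0,0]},{"translation": [0,0,0],"turn": [0,0,0]},{"translation": [0,0,0],"turn": [0,0,0]}]'

```text
time_s: 24.88
ee_pos: [0.5565, 0.3493, 0.1207]
eef_rot: [-0.555, 1.57, -2.016]
force: [0.1, 0.4, -0.3]
grip_width: 0.064
```

Run:
```python
from h import *; from world import *
im,c=look('wrist','w24')
r=plates(im,c,.012)
r=min(r,key=lambda r:np.hypot(r[0][0]-.557,r[0][1]-.35))
plan([r[0][0],r[0][1],.0225],np.radians(r[3]+90))
```

```text
[0.5565 0.3493 0.1207] t 24.8833 F [ 0.1  0.4 -0.3] w 0.064
px [236 157  52  67] c [0.5599 0.3523] L 59.4 W 43.2 long axis deg -84.9
yaw 0.089 t [ 3.93  0.15 -0.1 ] r [0.23 0.01 0.01] rows 3 q6 0.4
yaw 3.23 t [ 3.93  0.15 -0.1 ] r [-3.577e+01 -1.000e-02  2.000e-02] rows 25 q6 0.4
```

View pics/w24.png

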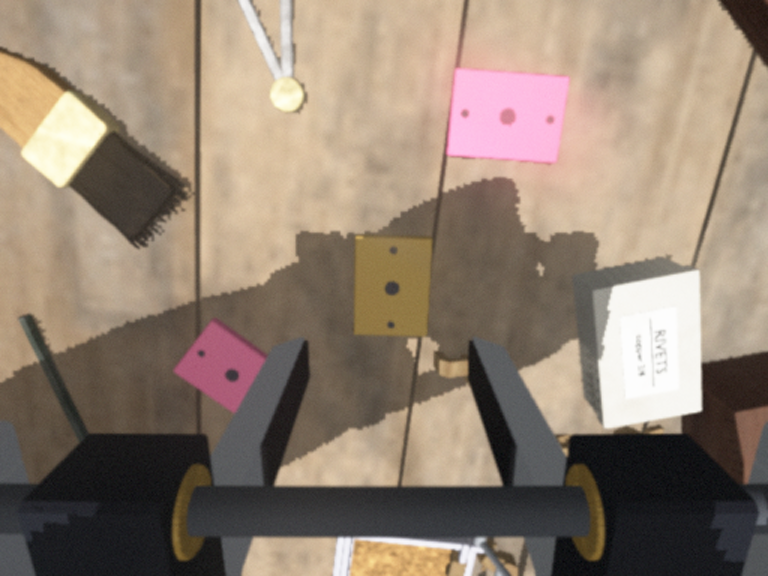

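Request:
arm_command --deltas '[{"translation": [1.2,0.15,-0.1],"turn": [0.23,0,0]},{"translation": [2.5,0.15,-0.1],"turn": [0.23,0,0]},{"translation": [3.5,0.15,-0.1],"turn": [0.23,0,0]},{"translation": [3.92,0.15,-0.1],"turn": [0.23,0,0]},{"translation": [3.92,0.15,-0.1],"turn": [0.23,0,0]},{"translation": [3.92,0.15,-0.1],"turn": [0.23,0,0]},{"translation": [3.92,0.15,-0.1],"turn": [0.23,0,0]}]'

```text
time_s: 25.52
ee_pos: [0.5599, 0.3529, 0.0234]
eef_rot: [0.344, 1.57, -1.138]
force: [0.7, -1.2, 0.3]
grip_width: 0.0639
```

Run:
```python
from h import *; from world import *
im,c=look('wrist','w25')
```

```text
[0.5599 0.3529 0.0234] t 25.5167 F [ 0.7 -1.2  0.3] w 0.0639
```

View pics/w25.png

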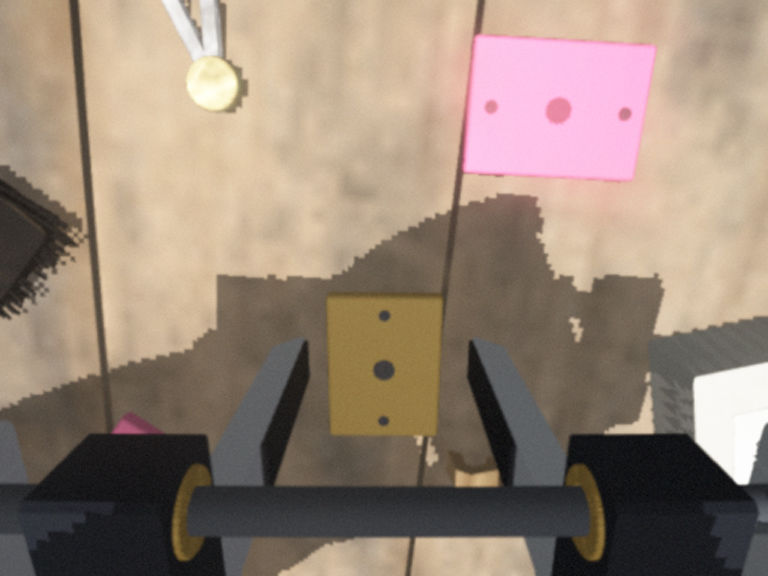

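Request:
arm_command --deltas '[{"translation": [0.03,0,0],"turn": [0,0,0]},{"translation": [0.03,0,0],"turn": [0,0,0]},{"translation": [0.03,0,0],"turn": [0,0,0]},{"translation": [0.03,0,0],"turn": [0,0,0]},{"translation": [0.03,0,0],"turn": [0,0,0]},{"translation": [0.03,0,0],"turn": [0,0,0]}]' --gripper 30 --force 35

```text
time_s: 26.07
ee_pos: [0.5594, 0.3529, 0.0217]
eef_rot: [-0.718, 1.569, -2.2]
force: [-1.3, -1.7, 1.9]
grip_width: 0.0433
```

Run:
```python
from h import *; from world import *
p,M,s=pose();print(p,s['grip_width'],s['force'])
plan([.516,-.3705,.18],-.0148)
plan([.516,-.3,.2],-.0148)
```

```text
[0.55935589 0.35290399 0.02168039] 0.043298725744427446 [-1.33887318 -1.73709512  1.9371122 ]
yaw -0.015 t [-6.29 -4.31 28.67] r [1.19 0.02 0.01] rows 18 q6 0.42
yaw 3.127 t [-6.29 -4.31 28.67] r [-3.481e+01 -2.000e-02  2.000e-02] rows 25 q6 0.42
yaw -0.015 t [-7.1  -4.06 25.87] r [1.19 0.02 0.01] rows 17 q6 0.42
yaw 3.127 t [-7.1  -4.06 25.87] r [-3.481e+01 -2.000e-02  2.000e-02] rows 25 q6 0.42
```

Request:
arm_command --deltas '[{"translation": [-1,0,0],"turn": [0,0,0]},{"translation": [-2.5,0,0],"turn": [0,0,0]},{"translation": [-4,0,0],"turn": [0,0,0]},{"translation": [-5.5,-0.2,1],"turn": [0.2,0,0]},{"translation": [-7,-0.4,2.5],"turn": [0.4,0,0]},{"translation": [-7,-0.6,4],"turn": [0.6,0,0]},{"translation": [-7,-0.8,5.5],"turn": [0.8,0,0]},{"translation": [-7,-1.1,7],"turn": [1,0,0]},{"translation": [-7,-1.3,8.5],"turn": [1.19,0,0]},{"translation": [-7,-1.6,10],"turn": [1.19,0,0]},{"translation": [-7,-1.8,11.5],"turn": [1.19,0,0]},{"translation": [-7,-2.0,13],"turn": [1.19,0,0]}]'

```text
time_s: 27.07
ee_pos: [0.5381, 0.0232, 0.197]
eef_rot: [-0.573, 1.569, -2.158]
force: [1.7, -0.4, -1.6]
grip_width: 0.0434
```

Run:
```python
from h import *; from world import *
p,M,s=pose();print(p,s['grip_width'],s['force'])
plan([.516,-.3705,.18],-.0148)
```

```text
[0.53812984 0.02324345 0.19704057] 0.043380995214221986 [ 1.67239471 -0.42907411 -1.60635689]
yaw -0.015 t [ 0.7  -0.66 15.76] r [0.   0.02 0.01] rows 10 q6 -0.01
yaw 3.127 t [ 0.7  -0.66 15.76] r [-3.6e+01 -2.0e-02  2.0e-02] rows 26 q6 -0.01
```

Request:
arm_command --deltas '[{"translation": [0,-0.1,1.6],"turn": [0,0,0]},{"translation": [0,-0.2,3.2],"turn": [0,0,0]},{"translation": [0,-0.3,4.8],"turn": [0,0,0]},{"translation": [0,-0.4,6.4],"turn": [0,0,0]},{"translation": [0,-0.4,8],"turn": [0,0,0]},{"translation": [0,-0.5,9.6],"turn": [0,0,0]},{"translation": [0,-0.6,11.2],"turn": [0,0,0]},{"translation": [0,-0.66,12.8],"turn": [0,0,0]},{"translation": [0,-0.66,14.2],"turn": [0,0,0]},{"translation": [0.3,-0.66,15.2],"turn": [0,0,0]},{"translation": [0.7,-0.66,15.76],"turn": [0,0,0]},{"translation": [0.7,-0.66,15.76],"turn": [0,0,0]}]'

```text
time_s: 28.07
ee_pos: [0.5151, -0.371, 0.1775]
eef_rot: [-1.639, 1.567, 3.056]
force: [-0.6, 0.7, -2.2]
grip_width: 0.0436
```

Request:
arm_command --deltas '[{"translation": [0,0,0],"turn": [0,0,0]},{"translation": [0,0,0],"turn": [0,0,0]},{"translation": [0,0,0],"turn": [0,0,0]},{"translation": [0,0,0],"turn": [0,0,0]}]'

```text
time_s: 28.4
ee_pos: [0.5169, -0.3679, 0.1809]
eef_rot: [-0.104, 1.569, -1.688]
force: [0.9, 0.3, -1.2]
grip_width: 0.0435
```

Run:
```python
from h import *; from world import *
im,c=look('wrist','w26')
plan([.516,-.3705,.1407],-.0148)
```

```text
[ 0.5169 -0.3679  0.1809] t 28.4 F [ 0.9  0.3 -1.2] w 0.0435
yaw -0.015 t [ 1.6  -0.03  0.09] r [0.01 0.02 0.  ] rows 1 q6 -0.66
yaw 3.127 t [ 1.6  -0.03  0.09] r [-3.599e+01 -1.000e-02  4.000e-02] rows 26 q6 -0.66
```

View pics/w26.png

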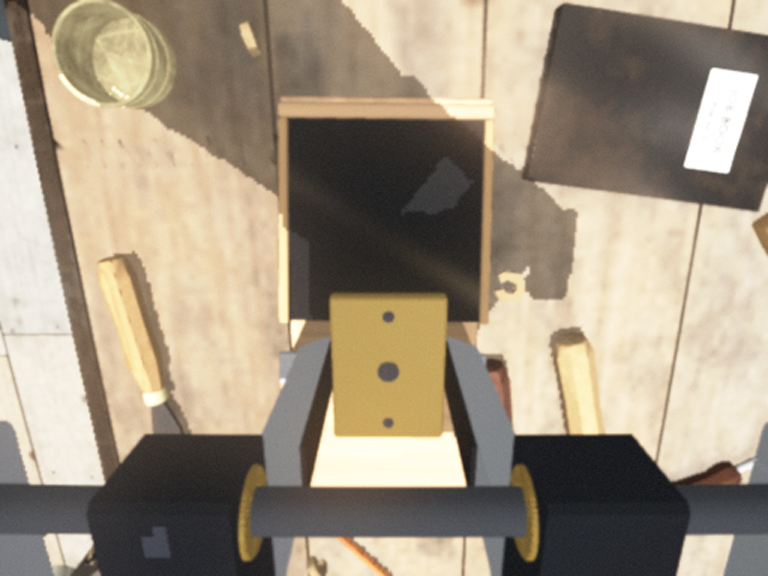

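Held square and level, as with the last one. Lowering to the release pose.

Request:
arm_command --deltas '[{"translation": [0.6,-0.03,0.09],"turn": [0,0,0]},{"translation": [1.2,-0.03,0.09],"turn": [0,0,0]},{"translation": [1.6,-0.03,0.09],"turn": [0,0,0]},{"translation": [1.6,-0.03,0.09],"turn": [0,0,0]},{"translation": [1.6,-0.03,0.09],"turn": [0,0,0]},{"translation": [1.6,-0.03,0.09],"turn": [0,0,0]},{"translation": [1.6,-0.03,0.09],"turn": [0,0,0]},{"translation": [1.6,-0.03,0.09],"turn": [0,0,0]}]'

```text
time_s: 29.12
ee_pos: [0.5158, -0.3712, 0.1409]
eef_rot: [-0.078, 1.569, -1.663]
force: [-0.3, 0.3, -0.8]
grip_width: 0.0434
```

Run:
```python
from h import *; from world import *
im,c=look('wrist','w27')
plan([.516,-.3705,.1407],-.0148)
```

```text
[ 0.5158 -0.3712  0.1409] t 29.1167 F [-0.3  0.3 -0.8] w 0.0434
yaw -0.015 t [-0.    0.01 -0.03] r [0.   0.02 0.  ] rows 1 q6 -0.67
yaw 3.127 t [-0.    0.01 -0.03] r [-3.6e+01 -1.0e-02  4.0e-02] rows 26 q6 -0.67
```

View pics/w27.png

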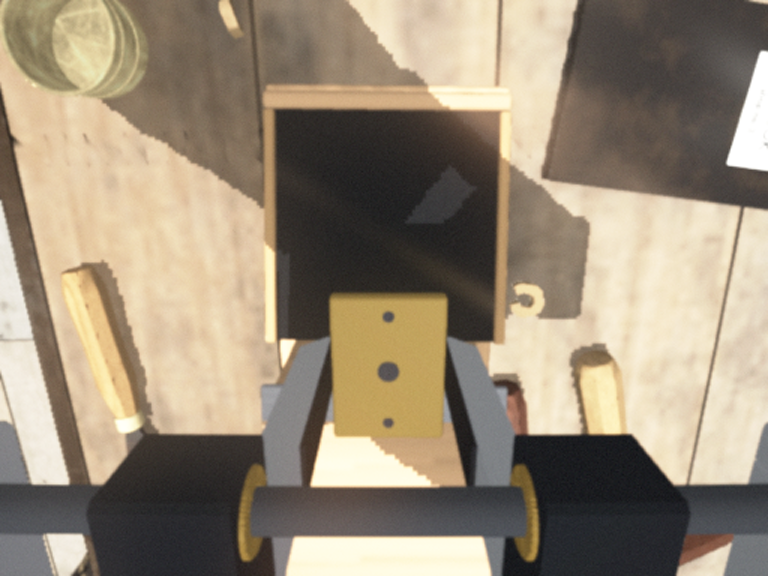

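Request:
arm_command --deltas '[{"translation": [0,0,-0.06],"turn": [0,0,0]},{"translation": [0,0,-0.06],"turn": [0,0,0]},{"translation": [0,0,-0.06],"turn": [0,0,0]},{"translation": [0,0,-0.06],"turn": [0,0,0]}]'

```text
time_s: 29.5
ee_pos: [0.5156, -0.3695, 0.1401]
eef_rot: [-0.616, 1.569, -2.202]
force: [0.8, 0.6, -1.1]
grip_width: 0.0438
```

Request:
arm_command --deltas '[{"translation": [0,0,0],"turn": [0,0,0]},{"translation": [0,0,0],"turn": [0,0,0]},{"translation": [0,0,0],"turn": [0,0,0]},{"translation": [0,0,0],"turn": [0,0,0]},{"translation": [0,0,0],"turn": [0,0,0]},{"translation": [0,0,0],"turn": [0,0,0]},{"translation": [0,0,0],"turn": [0,0,0]},{"translation": [0,0,0],"turn": [0,0,0]},{"translation": [0,0,0],"turn": [0,0,0]},{"translation": [0,0,0],"turn": [0,0,0]}]' --gripper 94

```text
time_s: 30.33
ee_pos: [0.5156, -0.3696, 0.14]
eef_rot: [-0.678, 1.569, -2.263]
force: [-0.3, -0.8, -0.2]
grip_width: 0.0942
```

Run:
```python
from h import *; from world import *
im,c=look('wrist','w28')
```

```text
[ 0.5156 -0.3696  0.14  ] t 30.3333 F [-0.3 -0.8 -0.2] w 0.0942
```

View pics/w28.png

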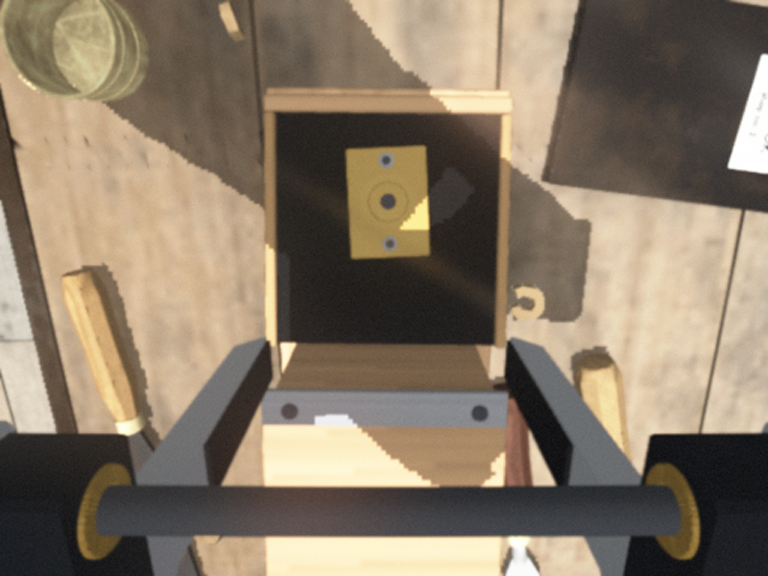

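Flipped boss up again, boss at (388,202). I pick it up the same way.

Run:
```python
from h import *; from world import *
c=cal('wrist')
f=lambda u,v:((u+.5)/1.5-.5,(v+.5)/1.5-.5)
b=ramp(c,f(388,202),.012)-nrm*.005; tcp=b+nrm*.020; print(tcp)
cr=[ramp(c,f(*p),.007) for p in [(346,149),(426,146),(429,255),(352,259)]]
print(np.mean(cr,0),b,'ang',np.degrees(np.arctan2(*( (cr[0]-cr[3])+(cr[1]-cr[2]))[:2])))
plan(tcp+nrm*.05,0.005,tilt=[-A12,0,0])
```

```text
[ 0.51793935 -0.31425052  0.05245268]
[ 0.51801563 -0.318359    0.03287882] [ 0.5178778  -0.31840874  0.03288982] ang -1.574814903194896
yaw 0.005 t [ 1.54  0.06 -2.63] r [-0.22 -2.38  0.02] rows 2 q6 -0.66
yaw 3.147 t [ 1.54  0.06 -2.63] r [35.58  0.04  3.71] rows 25 q6 -0.66
```

Request:
arm_command --deltas '[{"translation": [0,0.06,-1.3],"turn": [-0.2,-1.2,0]},{"translation": [0.6,0.06,-2.6],"turn": [-0.47,-2.38,0]},{"translation": [1.54,0.06,-2.63],"turn": [-0.47,-2.38,0]},{"translation": [1.54,0.06,-2.63],"turn": [-0.47,-2.38,0]},{"translation": [1.54,0.06,-2.63],"turn": [-0.47,-2.38,0]},{"translation": [1.54,0.06,-2.63],"turn": [-0.47,-2.38,0]},{"translation": [1.54,0.06,-2.63],"turn": [-0.47,-2.38,0]},{"translation": [1.54,0.06,-2.63],"turn": [-0.47,-2.38,0]}]' --gripper 40

```text
time_s: 31.05
ee_pos: [0.5182, -0.3052, 0.1025]
eef_rot: [-0.019, 1.361, -1.565]
force: [0.5, -0.5, 0.8]
grip_width: 0.0442
```

Run:
```python
from h import *; from world import *
im,c=look('wrist','w29')
```

```text
[ 0.5182 -0.3052  0.1025] t 31.05 F [ 0.5 -0.5  0.8] w 0.0442
```

View pics/w29.png

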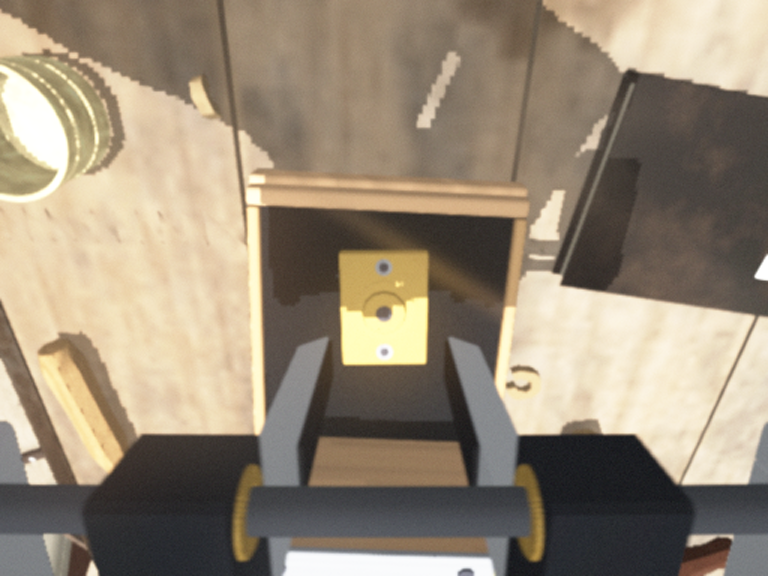

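Run:
```python
from h import *; from world import *
c=cal('wrist')
f=lambda u,v:((u+.5)/1.5-.5,(v+.5)/1.5-.5)
b=ramp(c,f(384,312),.012)-nrm*.005; tcp=b+nrm*.020; print(tcp,pose()[0])
plan(tcp,0.02,tilt=[-A12,0,0])
```

```text
[ 0.51770242 -0.3122711   0.05203269] [ 0.51807467 -0.30495744  0.10225646]
yaw 0.02 t [ 2.03 -0.01 -0.13] r [ 0.06  0.   -0.01] rows 2 q6 -0.43
yaw 3.162 t [ 2.03 -0.01 -0.13] r [-3.594e+01  2.000e-02  0.000e+00] rows 26 q6 -0.43
```

Request:
arm_command --deltas '[{"translation": [1.0,-0.01,-0.1],"turn": [0,0,0]},{"translation": [1.6,-0.01,-0.13],"turn": [0,0,0]},{"translation": [1.9,-0.01,-0.13],"turn": [0,0,0]},{"translation": [2.03,-0.01,-0.13],"turn": [0,0,0]},{"translation": [2.03,-0.01,-0.13],"turn": [0,0,0]},{"translation": [2.03,-0.01,-0.13],"turn": [0,0,0]},{"translation": [2.03,-0.01,-0.13],"turn": [0,0,0]}]'

```text
time_s: 31.68
ee_pos: [0.518, -0.3116, 0.0519]
eef_rot: [-0.021, 1.361, -1.565]
force: [0.8, -0.6, -0.5]
grip_width: 0.04
```

Run:
```python
from h import *; from world import *
im,c=look('wrist','w30')
```

```text
[ 0.518  -0.3116  0.0519] t 31.6833 F [ 0.8 -0.6 -0.5] w 0.04
```

View pics/w30.png

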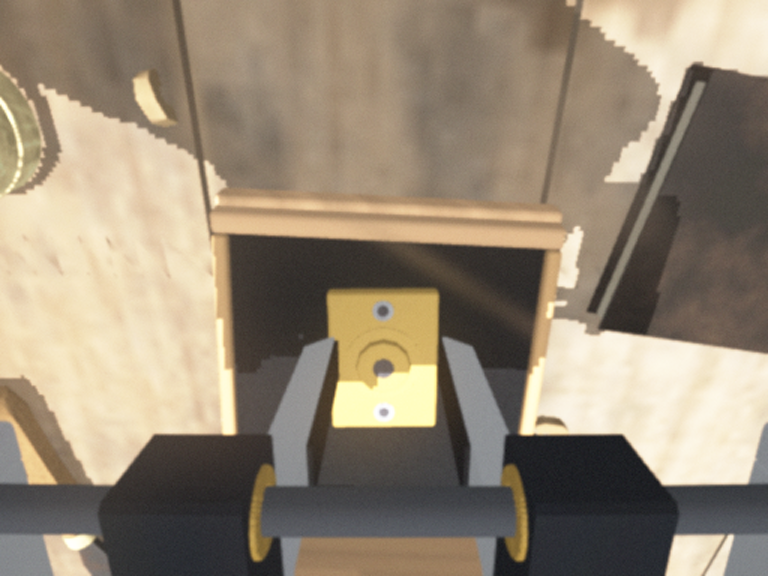

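Request:
arm_command --deltas '[{"translation": [0,0,0],"turn": [0,0,0]},{"translation": [0,0,0],"turn": [0,0,0]},{"translation": [0,0,0],"turn": [0,0,0]},{"translation": [0,0,0],"turn": [0,0,0]},{"translation": [0,0,0],"turn": [0,0,0]},{"translation": [-0.6,0,0],"turn": [0,0,0]},{"translation": [-1.6,0,0],"turn": [0,0,0]},{"translation": [-2.6,0,0],"turn": [0,0,0]},{"translation": [-3,0,0],"turn": [0,0,0]},{"translation": [-3,0,0],"turn": [0,0,0]}]' --gripper 10 --force 35

```text
time_s: 32.57
ee_pos: [0.5186, -0.2958, 0.1267]
eef_rot: [-0.009, 1.36, -1.553]
force: [0.4, 0.2, -1.8]
grip_width: 0.02
```

Run:
```python
from h import *; from world import *
im,c=look('wrist','w31')
w=C
plan(np.r_[w[:2],.15],np.pi/2+th)
```

```text
[ 0.5186 -0.2958  0.1267] t 32.5667 F [ 0.4  0.2 -1.8] w 0.02
yaw 1.552 t [ -3.52   3.03 -11.63] r [-17.41   1.88   1.87] rows 13 q6 -0.43
yaw 4.694 t [ -3.52   3.03 -11.63] r [18.44  1.89 -1.9 ] rows 14 q6 -0.43
```

View pics/w31.png

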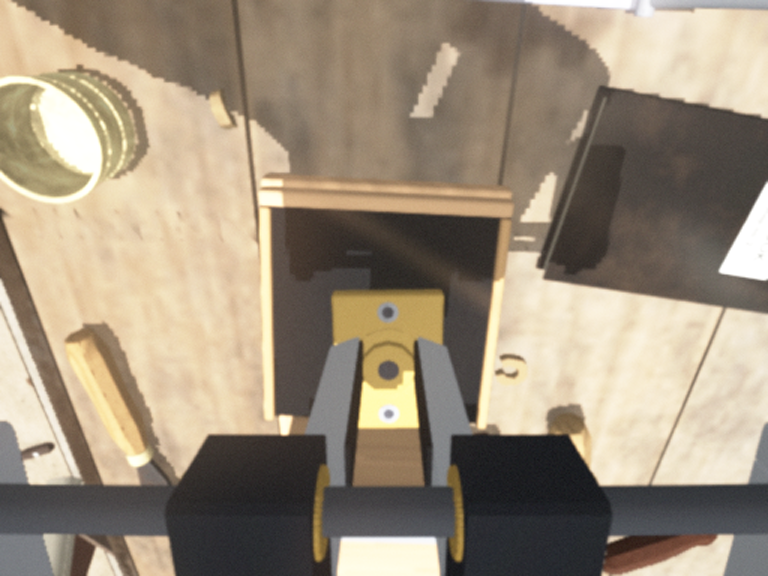

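Request:
arm_command --deltas '[{"translation": [-1,0.25,-0.9],"turn": [-1.4,0.15,0.15]},{"translation": [-2,0.5,-1.9],"turn": [-2.8,0.3,0.3]},{"translation": [-2.8,0.75,-2.9],"turn": [-4.2,0.45,0.45]},{"translation": [-3.5,1.0,-3.9],"turn": [-5.6,0.6,0.6]},{"translation": [-3.5,1.25,-4.9],"turn": [-7.0,0.75,0.75]},{"translation": [-3.5,1.5,-5.9],"turn": [-8.4,0.9,0.9]},{"translation": [-3.5,1.8,-6.9],"turn": [-9.8,1.05,1.05]},{"translation": [-3.5,2.1,-7.9],"turn": [-11.2,1.2,1.2]},{"translation": [-3.5,2.4,-8.9],"turn": [-12.6,1.35,1.35]},{"translation": [-3.5,2.6,-9.9],"turn": [-14,1.5,1.5]},{"translation": [-3.5,2.85,-10.9],"turn": [-15.4,1.65,1.65]},{"translation": [-3.5,3.03,-11.63],"turn": [-16.8,1.8,1.8]}]'

```text
time_s: 33.62
ee_pos: [0.5852, 0.0103, 0.1467]
eef_rot: [-1.286, 1.565, -1.352]
force: [0.3, -0.6, -0.3]
grip_width: 0.0202
```

Run:
```python
from h import *; from world import *
p,M,s=pose();print(p,s['grip_width'])
plan(np.r_[C[:2],.09],np.pi/2+th)
```

```text
[0.58521358 0.01030628 0.14673416] 0.020225685795961644
yaw 1.552 t [ 2.27 -0.04  0.02] r [-0.54  0.02  0.06] rows 2 q6 -1.55
yaw 4.694 t [ 2.27 -0.04  0.02] r [ 3.546e+01  1.000e-01 -3.000e-02] rows 25 q6 -1.55
```

Request:
arm_command --deltas '[{"translation": [1,-0.04,0],"turn": [-0.5,0.02,0.06]},{"translation": [2,-0.04,0],"turn": [-0.5,0.02,0.06]},{"translation": [2.27,-0.04,0],"turn": [-0.5,0.02,0.06]},{"translation": [2.27,-0.04,0],"turn": [-0.5,0.02,0.06]},{"translation": [2.27,-0.04,0],"turn": [-0.5,0.02,0.06]},{"translation": [2.27,-0.04,0],"turn": [-0.5,0.02,0.06]},{"translation": [2.27,-0.04,0],"turn": [-0.5,0.02,0.06]}]'

```text
time_s: 34.2
ee_pos: [0.5864, 0.0072, 0.0939]
eef_rot: [-0.206, 1.565, -0.235]
force: [0.8, 0.4, -0.6]
grip_width: 0.02
```

Run:
```python
from h import *; from world import *
im,c=look('wrist','w32');overlay('w32o',im,c,C)
plan(np.r_[(C-ex*.003)[:2],.0345],np.pi/2+th)
```

```text
[0.5864 0.0072 0.0939] t 34.2 F [ 0.8  0.4 -0.6] w 0.02
yaw 1.552 t [ 2.37  0.07 -0.16] r [-0.12  0.06  0.01] rows 2 q6 -1.59
yaw 4.694 t [ 2.37  0.07 -0.16] r [ 3.588e+01  2.000e-02 -9.000e-02] rows 26 q6 -1.59
```

View pics/w32o.png

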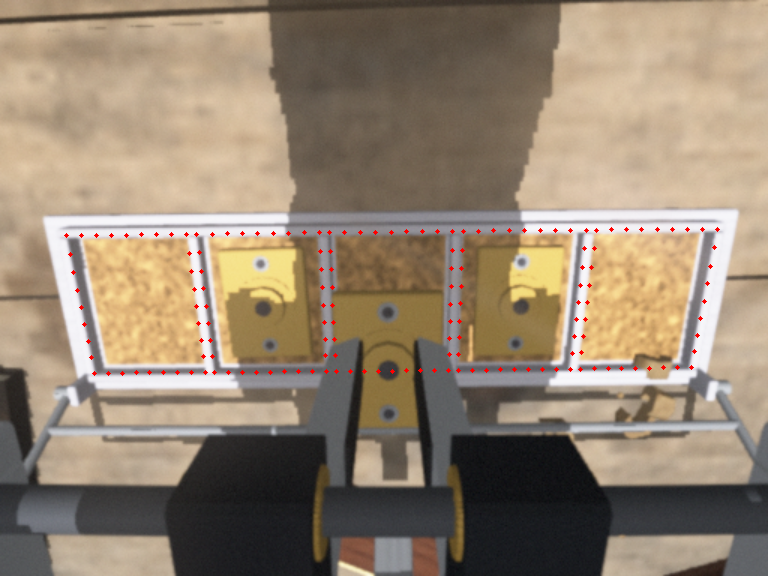

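Request:
arm_command --deltas '[{"translation": [0.8,0.07,-0.16],"turn": [-0.12,0.06,0]},{"translation": [1.7,0.07,-0.16],"turn": [-0.12,0.06,0]},{"translation": [2.2,0.07,-0.16],"turn": [-0.12,0.06,0]},{"translation": [2.36,0.07,-0.16],"turn": [-0.12,0.06,0]},{"translation": [2.36,0.07,-0.16],"turn": [-0.12,0.06,0]},{"translation": [2.36,0.07,-0.16],"turn": [-0.12,0.06,0]},{"translation": [2.36,0.07,-0.16],"turn": [-0.12,0.06,0]}]'

```text
time_s: 34.83
ee_pos: [0.5827, 0.0092, 0.0345]
eef_rot: [-1.947, 1.57, -1.965]
force: [-0.2, 0.9, -1.2]
grip_width: 0.0199
```

Run:
```python
from h import *; from world import *
im,c=look('wrist','w33');overlay('w33o',im,c,C)
plan(np.r_[(C-ex*.003)[:2],.0332],np.pi/2+th)
```

```text
[0.5827 0.0092 0.0345] t 34.8333 F [-0.2  0.9 -1.2] w 0.0199
yaw 1.552 t [ 0.05 -0.01  0.01] r [ 0.   -0.01  0.01] rows 1 q6 -1.6
yaw 4.694 t [ 0.05 -0.01  0.01] r [-3.6e+01 -2.0e-02 -1.0e-02] rows 26 q6 -1.6
```

View pics/w33o.png

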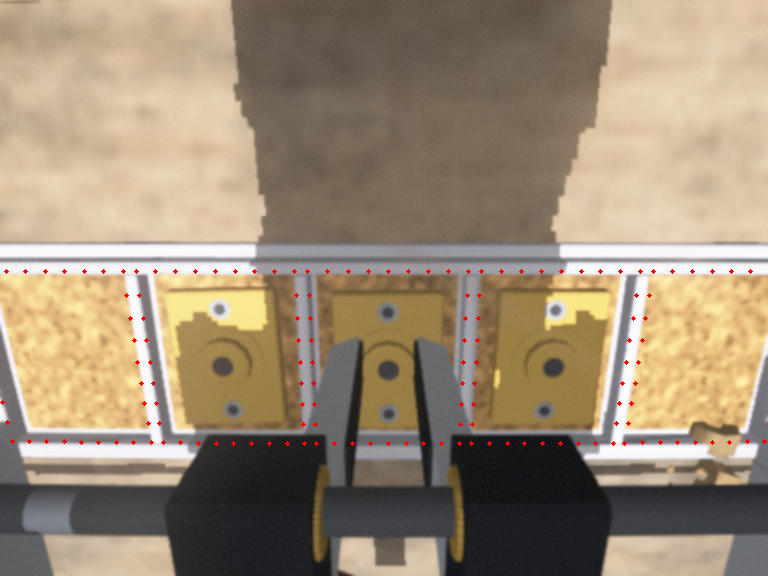

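Request:
arm_command --deltas '[{"translation": [0.05,0,0],"turn": [0,0,0]},{"translation": [0.05,0,0],"turn": [0,0,0]},{"translation": [0.05,0,0],"turn": [0,0,0]}]'

```text
time_s: 35.13
ee_pos: [0.5823, 0.0092, 0.0326]
eef_rot: [-2.5, 1.569, -2.519]
force: [-1.0, 1.6, -0.7]
grip_width: 0.0202
```

Request:
arm_command --deltas '[{"translation": [0,0,0],"turn": [0,0,0]},{"translation": [0,0,0],"turn": [0,0,0]},{"translation": [0,0,0],"turn": [0,0,0]},{"translation": [-0.7,0,0],"turn": [0,0,0]},{"translation": [-2,0,0],"turn": [0,0,0]},{"translation": [-3.5,0,0],"turn": [0,0,0]},{"translation": [-5,0,0],"turn": [0,0,0]},{"translation": [-6.3,0,0],"turn": [0,0,0]},{"translation": [-6.3,0,-1],"turn": [0,0,0]},{"translation": [-6.3,0,-1],"turn": [0,0,0]},{"translation": [-6.3,0,-1],"turn": [0,0,0]},{"translation": [-6.3,0,-1],"turn": [0,0,0]}]' --gripper 28

```text
time_s: 36.13
ee_pos: [0.5575, 0.0098, 0.1895]
eef_rot: [-2.756, 1.568, -2.774]
force: [-0.3, -0.6, -0.2]
grip_width: 0.028
```

Run:
```python
from h import *; from world import *
im,c=look('wrist','w34');plates(im,c,.012)
plan([.6845,.0068,.18],np.pi/2+th)
```

```text
[0.5575 0.0098 0.1895] t 36.1333 F [-0.3 -0.6 -0.2] w 0.028
px [176 172  44  54] c [ 0.5847 -0.0579] L 60.3 W 45.9 long axis deg 0.4
px [238 173  41  53] c [0.5863 0.0089] L 59.8 W 43.0 long axis deg -0.1
px [298 173  43  53] c [0.5877 0.0745] L 60.2 W 44.1 long axis deg -1.7
yaw 1.552 t [ 0.36 -0.03  5.08] r [ 0.01 -0.03  0.01] rows 4 q6 -1.6
yaw 4.694 t [ 0.36 -0.03  5.08] r [-3.599e+01 -2.000e-02 -5.000e-02] rows 26 q6 -1.6
```

View pics/w34.png

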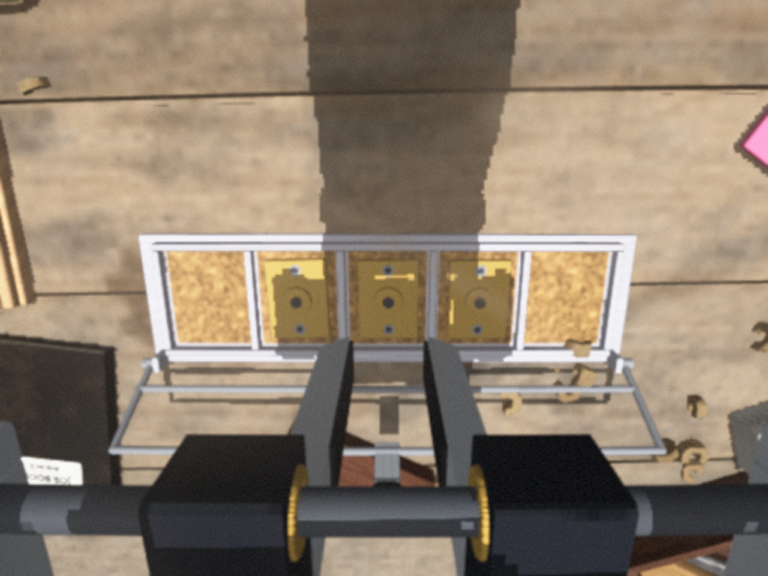

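Request:
arm_command --deltas '[{"translation": [0,0,1.5],"turn": [0,0,0]},{"translation": [0,0,3],"turn": [0,0,0]},{"translation": [0,-0.03,4.5],"turn": [0,0,0]},{"translation": [0.2,-0.03,5.08],"turn": [0,0,0]},{"translation": [0.36,-0.03,5.08],"turn": [0,0,0]},{"translation": [0.36,-0.03,5.08],"turn": [0,0,0]},{"translation": [0.36,-0.03,5.08],"turn": [0,0,0]}]' --gripper 46

```text
time_s: 36.77
ee_pos: [0.6838, 0.0068, 0.1796]
eef_rot: [-2.881, 1.567, -2.899]
force: [0.1, -0.1, -0.2]
grip_width: 0.0458
```

Run:
```python
from h import *; from world import *
im,c=look('wrist','w35')
plan([.6845,.0068,.1292],np.pi/2+th)
im=optics.camera('side');save('s35',im,3,(200,130,420,310))
```

```text
[0.6838 0.0068 0.1796] t 36.7667 F [ 0.1 -0.1 -0.2] w 0.0458
yaw 1.552 t [2.05 0.   0.03] r [ 0.01 -0.03  0.01] rows 2 q6 -1.6
yaw 4.694 t [2.05 0.   0.03] r [-3.599e+01 -2.000e-02 -5.000e-02] rows 26 q6 -1.6
```

View pics/w35.png

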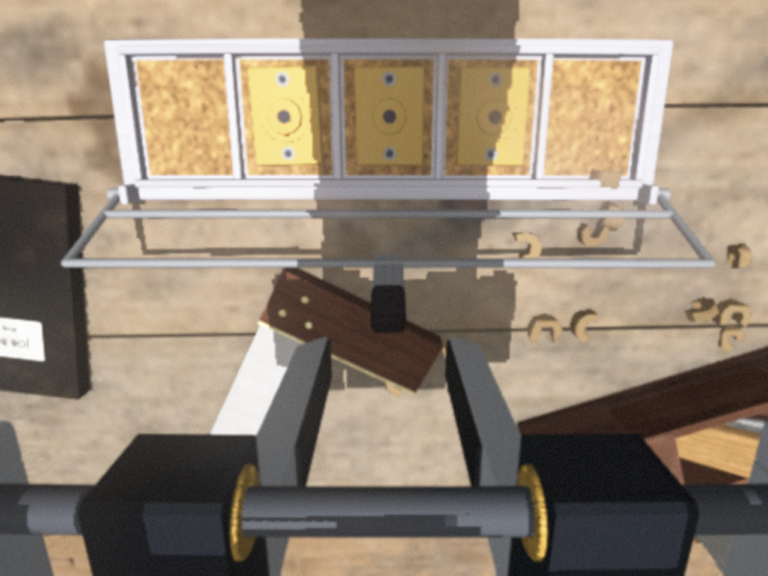

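View pics/s35.png

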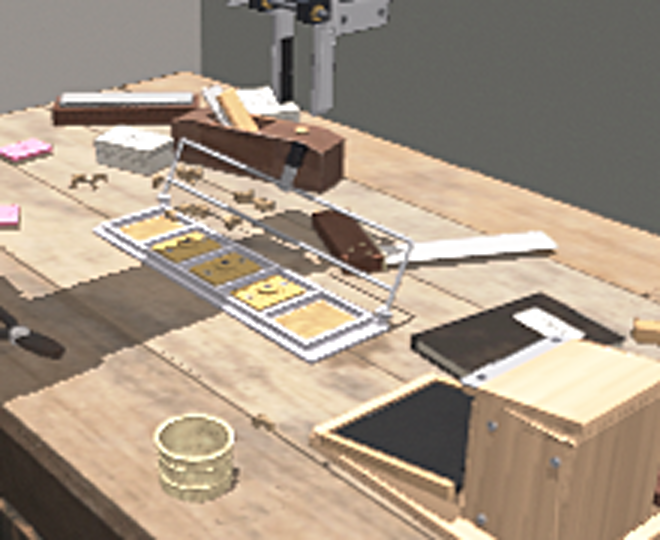

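Run:
```python
from h import *; from world import *
c=cal('wrist')
for t in (1.9,2.0,2.06,2.1): 
    print(t,(proj(c,grip(t,.105,0))*1.5).round(1),grip(t,.105,0).round(4))
```

```text
1.9 [388.5 282.8] [0.6667 0.0074 0.1179]
2.0 [388.5 299.7] [0.6765 0.0072 0.114 ]
2.06 [388.5 308.6] [0.6821 0.0071 0.1112]
2.1 [388.5 314.1] [0.6858 0.0071 0.1091]
```

Request:
arm_command --deltas '[{"translation": [0.7,0,0.03],"turn": [0,0,0]},{"translation": [1.4,0,0.03],"turn": [0,0,0]},{"translation": [1.9,0,0.03],"turn": [0,0,0]},{"translation": [2.05,0,0.03],"turn": [0,0,0]},{"translation": [2.05,0,0.03],"turn": [0,0,0]},{"translation": [2.05,0,0.03],"turn": [0,0,0]}]'

```text
time_s: 37.37
ee_pos: [0.6852, 0.0067, 0.1304]
eef_rot: [-2.267, 1.569, -2.285]
force: [0.5, 0.3, 0.1]
grip_width: 0.046
```

Run:
```python
from h import *; from world import *
im,c=look('wrist','w36')
im=optics.camera('side');save('s36',im,5,(240,130,370,240))
```

```text
[0.6852 0.0067 0.1304] t 37.3667 F [0.5 0.3 0.1] w 0.046
```

View pics/w36.png

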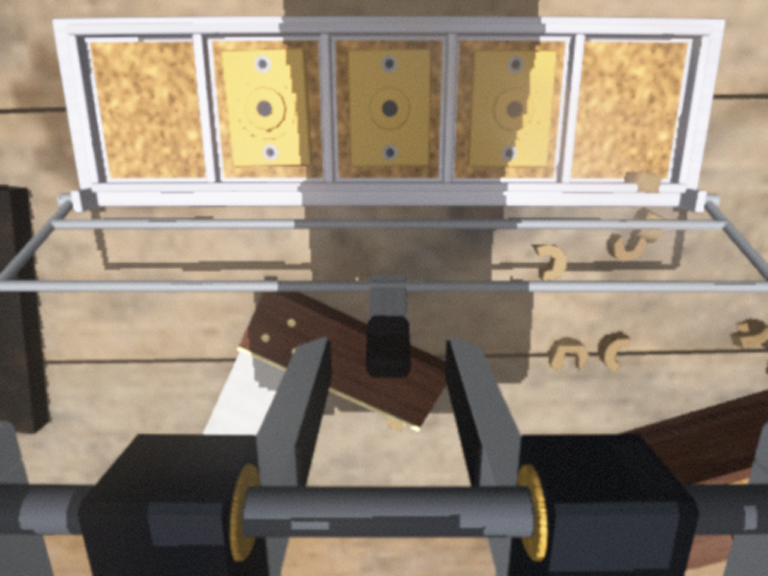

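View pics/s36.png

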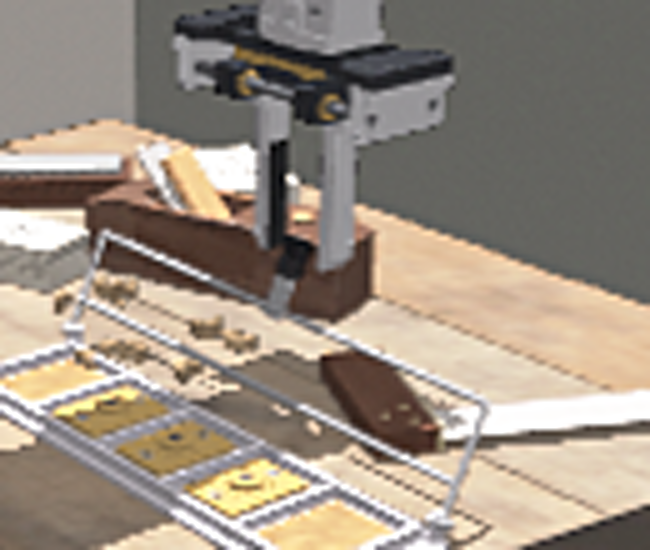

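Request:
arm_command --deltas '[{"translation": [0.1,0,0],"turn": [0,0,0]},{"translation": [0.1,0,0],"turn": [0,0,0]},{"translation": [0.1,0,0],"turn": [0,0,0]},{"translation": [0.1,0,0],"turn": [0,0,0]},{"translation": [0.1,0,0],"turn": [0,0,0]},{"translation": [0.1,0,0],"turn": [0,0,0]},{"translation": [0.1,0,0],"turn": [0,0,0]}]' --gripper 10 --force 12

```text
time_s: 38.05
ee_pos: [0.685, 0.0066, 0.127]
eef_rot: [-2.597, 1.569, -2.615]
force: [0.3, -0.7, 0.0]
grip_width: 0.0171
```

Run:
```python
from h import *; from world import *
p,M,s=pose();print(p,s['grip_width'],s['force'])
# grip point fixed to keeper: assume pivot at TCP - up
up=.014; q=p-H; r=np.hypot(q[2]-up,q@ex); t0=np.arctan2(q[2]-up,-q@ex); print(r,t0)
for t in list(np.arange(1.86,0,-.2))+[0.0]:
    d,_=delta(grip(t,r,up),M,p,M); print(round(t,2),d.round(2))
```

```text
[0.68502834 0.00661717 0.12699536] 0.017092630061577397 [ 0.31964106 -0.65593646  0.00760645]
0.1079856414683765 2.076005341095668
1.86 [-0.36  0.02 -0.86]
1.66 [-0.52  0.02 -1.71]
1.46 [-0.51  0.02 -2.57]
1.26 [-0.33  0.02 -3.41]
1.06 [ 0.02  0.02 -4.2 ]
0.86 [ 0.52  0.02 -4.91]
0.66 [ 1.14  0.02 -5.5 ]
0.46 [ 1.87  0.02 -5.96]
0.26 [ 2.68  0.02 -6.26]
0.06 [ 3.53  0.03 -6.4 ]
0.0 [ 3.79  0.03 -6.4 ]
```

Request:
arm_command --deltas '[{"translation": [-0.38,0,-0.86],"turn": [0,0,0]},{"translation": [-0.56,0,-1.71],"turn": [0,0,0]},{"translation": [-0.55,0,-2.57],"turn": [0,0,0]},{"translation": [-0.37,0.02,-3.41],"turn": [0,0,0]},{"translation": [-0.02,0.02,-4.2],"turn": [0,0,0]},{"translation": [0.5,0.02,-4.91],"turn": [0,0,0]},{"translation": [1.12,0.02,-5.5],"turn": [0,0,0]},{"translation": [1.86,0.02,-5.96],"turn": [0,0,0]},{"translation": [2.66,0.02,-6.26],"turn": [0,0,0]},{"translation": [3.4,0.02,-6.38],"turn": [0,0,0]},{"translation": [3.4,0.02,-6.38],"turn": [0,0,0]}]'

```text
time_s: 38.97
ee_pos: [0.5239, 0.0097, 0.0397]
eef_rot: [-2.874, 1.566, -2.892]
force: [-6.3, -4.2, -1.2]
grip_width: 0.0166
```

Run:
```python
from h import *; from world import *
im,c=look('wrist','w37')
im=optics.camera('side');save('s37',im,3,(200,150,420,330))
```

```text
[0.5239 0.0097 0.0397] t 38.9667 F [-6.3 -4.2 -1.2] w 0.0166
```

View pics/s37.png

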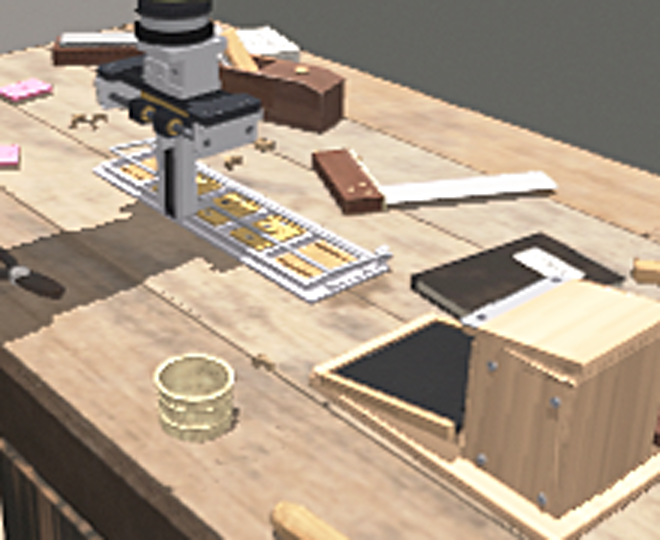

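Request:
arm_command --deltas '[{"translation": [0.15,0,0],"turn": [0,0,0]},{"translation": [0.3,0,0],"turn": [0,0,0]},{"translation": [0.34,0,0],"turn": [0,0,0]},{"translation": [0.34,0,0],"turn": [0,0,0]},{"translation": [0.34,0,0],"turn": [0,0,0]}]'

```text
time_s: 39.48
ee_pos: [0.5247, 0.0097, 0.034]
eef_rot: [-2.81, 1.566, -2.828]
force: [-6.8, -3.9, -0.8]
grip_width: 0.017
```

Request:
arm_command --deltas '[{"translation": [0,0,0],"turn": [0,0,0]},{"translation": [0,0,0],"turn": [0,0,0]},{"translation": [0,0,0],"turn": [0,0,0]},{"translation": [0,0,0],"turn": [0,0,0]},{"translation": [-1,0,0],"turn": [0,0,0]},{"translation": [-2.5,0,0],"turn": [0,0,0]},{"translation": [-4,0,0],"turn": [0,0,0]},{"translation": [-5,0,-2],"turn": [0,0,0]},{"translation": [-5,0,-3],"turn": [0,0,0]},{"translation": [-5,0,-3],"turn": [0,0,0]},{"translation": [-5,0,-3],"turn": [0,0,0]},{"translation": [-5,0,-3],"turn": [0,0,0]}]' --gripper 44

```text
time_s: 40.48
ee_pos: [0.4513, 0.0115, 0.1593]
eef_rot: [-2.153, 1.57, -2.171]
force: [0.9, -1.2, -0.2]
grip_width: 0.044
```

Run:
```python
from h import *; from world import *
im,c=look('wrist','w38')
cv2.imwrite('pics/w38raw.png',im[...,::-1])
im=optics.camera('side');save('s38',im,4,(220,180,350,270))
```

```text
[0.4513 0.0115 0.1593] t 40.4833 F [ 0.9 -1.2 -0.2] w 0.044
```

View pics/w38.png

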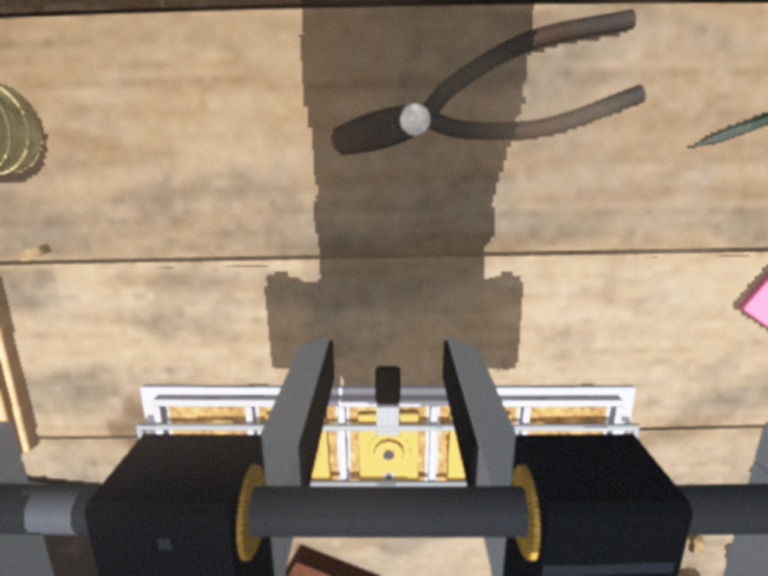

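View pics/s38.png

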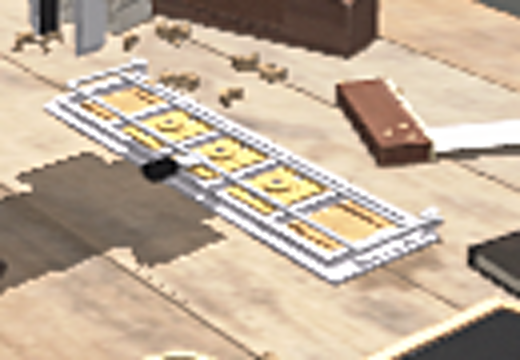

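Run:
```python
from h import *
a=cv2.imread('pics/side0.png'); b=optics.camera('side')[...,::-1]
t=a[214:230,252:269].copy()
r=cv2.matchTemplate(np.ascontiguousarray(b[205:240,243:280]),t,cv2.TM_CCOEFF_NORMED); print(cv2.minMaxLoc(r),'expect loc (9,9)')
for n,z in((a,0),(b,1)):
    g=cv2.cvtColor(np.ascontiguousarray(n),cv2.COLOR_BGR2GRAY)[212:232,250:272]; m=g<50; ys,xs=np.nonzero(m); print(m.sum(),xs.mean()+250,ys.mean()+212)
im=cv2.hconcat([cv2.resize(x[180:260,225:345],None,fx=3.3,fy=3.3,interpolation=cv2.INTER_CUBIC) for x in (a,np.ascontiguousarray(b))]); cv2.imwrite('pics/cmp.png',im)
top=optics.camera('top');save('t39',top,1.5)
```

```text
(-0.2558515667915344, 0.7658963203430176, (19, 7), (9, 9)) expect loc (9,9)
32 259.5 222.0
34 259.6764705882353 221.7941176470588
```

View pics/cmp.png

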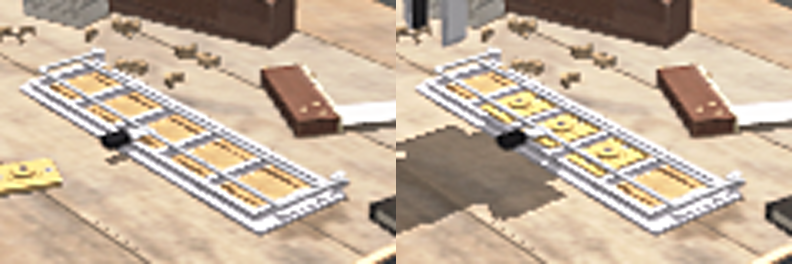

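View pics/t39.png

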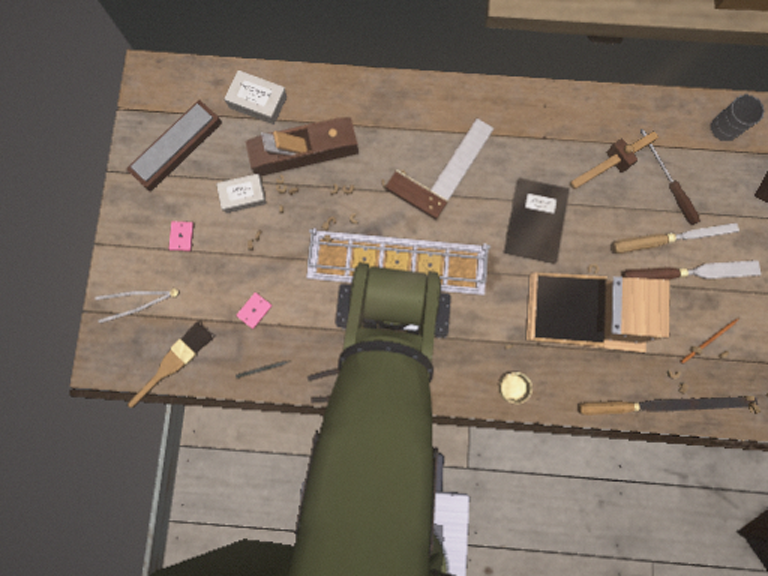

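Run:
```python
from h import *; from world import *
plan([.5235,.0097,.055],np.pi/2+th)
```

```text
yaw 1.552 t [ 4.13 -0.01  2.91] r [ 0.   -0.03  0.01] rows 4 q6 -1.61
yaw 4.694 t [ 4.13 -0.01  2.91] r [-3.6e+01 -2.0e-02 -5.0e-02] rows 26 q6 -1.61
```

Request:
arm_command --deltas '[{"translation": [0.5,0,1.5],"turn": [0,0,0]},{"translation": [1.5,0,2.9],"turn": [0,0,0]},{"translation": [3,0,2.9],"turn": [0,0,0]},{"translation": [3.8,0,2.9],"turn": [0,0,0]},{"translation": [4.1,0,2.9],"turn": [0,0,0]},{"translation": [4.1,0,2.9],"turn": [0,0,0]},{"translation": [4.1,0,2.9],"turn": [0,0,0]},{"translation": [4.1,0,2.9],"turn": [0,0,0]}]' --gripper 0

```text
time_s: 41.35
ee_pos: [0.5237, 0.01, 0.0578]
eef_rot: [-1.123, 1.57, -1.141]
force: [1.1, -0.4, -0.2]
grip_width: 0.0002
```

Request:
arm_command --deltas '[{"translation": [0.2,0,0],"turn": [0,0,0]},{"translation": [0.4,0,0],"turn": [0,0,0]},{"translation": [0.46,0,0],"turn": [0,0,0]},{"translation": [0.46,0,0],"turn": [0,0,0]},{"translation": [0.46,0,0],"turn": [0,0,0]}]'

```text
time_s: 41.77
ee_pos: [0.5229, 0.01, 0.0448]
eef_rot: [-2.645, 1.569, -2.663]
force: [-0.2, 0.0, 0.7]
grip_width: 0.0007
```

Request:
arm_command --deltas '[{"translation": [0.04,0,0],"turn": [0,0,0]},{"translation": [0.08,0,0],"turn": [0,0,0]},{"translation": [0.08,0,0],"turn": [0,0,0]},{"translation": [0.08,0,0],"turn": [0,0,0]}]'

```text
time_s: 42.1
ee_pos: [0.5231, 0.01, 0.044]
eef_rot: [-2.369, 1.569, -2.387]
force: [-7.2, -0.4, 17.0]
grip_width: 0.0003
```

Request:
arm_command --deltas '[{"translation": [-1,0,0],"turn": [0,0,0]},{"translation": [-2.5,0,-1],"turn": [0,0,0]},{"translation": [-4,0,-2.5],"turn": [0,0,0]},{"translation": [-6,0,-4],"turn": [0,0,0]},{"translation": [-7,0,-4],"turn": [0,0,0]},{"translation": [-7,0,-4],"turn": [0,0,0]},{"translation": [-7,0,-4],"turn": [0,0,0]},{"translation": [-7,0,-4],"turn": [0,0,0]}]'

```text
time_s: 42.77
ee_pos: [0.4234, 0.012, 0.2182]
eef_rot: [-1.586, 1.57, -1.604]
force: [-0.0, -0.1, 0.0]
grip_width: 0.0004
```

Run:
```python
from h import *
im,c=look('wrist','w40')
b=np.ascontiguousarray(optics.camera('side')[...,::-1])
g=cv2.cvtColor(b,cv2.COLOR_BGR2GRAY)[212:232,250:272]; m=g<50; ys,xs=np.nonzero(m); print(m.sum(),xs.mean()+250,ys.mean()+212)
```

```text
[0.4234 0.012  0.2182] t 42.7667 F [-0.  -0.1  0. ] w 0.0004
32 259.5 222.0
```

View pics/w40.png

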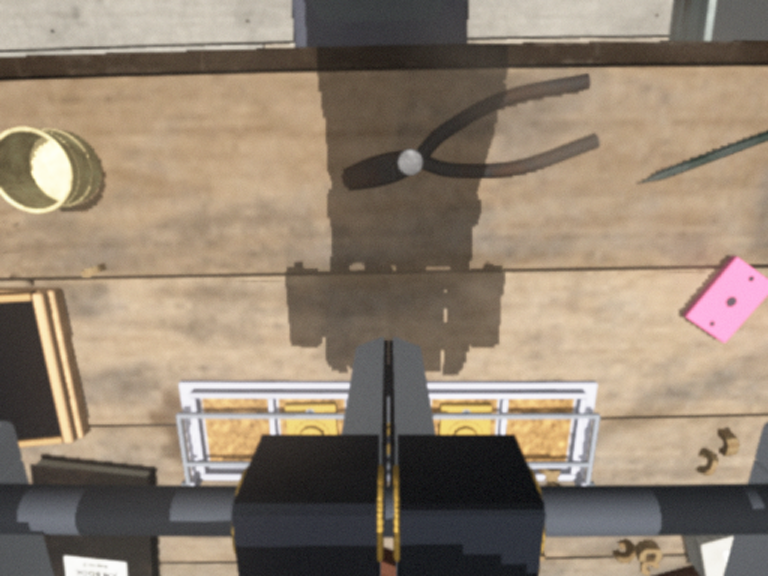

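The thumb tab now sits on exactly the same pixels as at the start (259.5, 222.0), so the keeper is fully shut. I'm handing in.

```bash
python3 -c "
from station import ctrl
print(ctrl.hand_in())"
```

```text
the job is handed in; nothing more can be done
None
```

The job is done and handed in at about 43 s of the 210 s allowed. All three brass plates on the bench are in the carrier, boss up, with the keeper folded down over them.

- **Keeper back:** I folded it back first, to about 2.06 rad, and it stayed there until I closed it.
- **Plates:** The boss-up plate went straight into compartment 4. The two boss-down plates were each tipped off the turnover lip, landed boss up, and went into compartments 2 and 3.
- **Keeper shut:** I folded it down by its tab and gave it a light press of about 17 N.

**Last checks:**
- With the keeper still open, the wrist camera showed the three plates square and boss up, within about 1 mm of their compartments' middles.
- After I shut the keeper, its tab was about 0.2 px high in the side view. After the press it matched its starting position exactly, at (259.5, 222.0).
- In the top view, no brass plate was left on the bench. The pink look-alikes, brass tin and rivet box were not touched.
- I saw no grip slip and no knocked plate.

**Disagreement:** My first, distant wrist-camera estimate put the carrier about 8 mm off in y compared with the top camera. I re-measured it up close and placed the plates from that.

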